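# Lock the plate turntable and fit the last two diamond shoes

## Task

The floor grinder's plate still turns freely on the bench turntable. First lock it: pull the black winged index knob outward against its spring until it is clear of its rest notches, turn it clockwise until it lines up with the deep slots, and let it go fully home. Then set the two loose red diamond shoes one by one into the plate's two empty pockets, lowered in and not let fall, both lying flat on the pocket floor; leave everything else on the bench where it is.

Things in the scene. Friction and masses are not known exactly. Their poses are not given: they have to be found in the camera images.
- knob_grip (a point): Centre of the index knob's wing: black, 64 mm long (x), 18 mm thick (y, the width to grip), 28 mm high, white line on top. It stands on the turntable's right (-y) side; its axis (z, the direction of pull) leans 35 degrees from vertical, top away from the turntable. When home, the wing's underside is 14 mm above the 44 mm wide steel collar, when parked 30 mm; nothing stands beside the wing.
- plunger (a joint): How far knob and pin are pulled out along the axis, m: 0 fully home (pin between two lugs of the index ring, turntable locked), 0.016 parked in the rest notches (turntable free; the start), above 0.021 the cross-pin is clear of the collar and the knob can turn, 0.028 end stop. A spring pulls it home: 5 N at 0, 9 N at 0.016, 11 N at 0.024.
- knob (a joint): Turn of the knob about its axis, rad, counter-clockwise positive looking down on the knob: about 1.31 (75 degrees) in the rest notches at the start; 0 in the deep slots, where the wing points at the turntable's axis, so it is turned clockwise by 75 degrees. Pulled clear it turns from -0.35 to 1.7. Let go within about 0.15 rad of a slot it finds its way in.
- turntable (a joint): Turn of the turntable with plate, rad, counter-clockwise from above. Free and easy-running while the knob is parked; the pin going home turns it by up to 6 degrees to bring one of 30 gaps in line, and then holds it.
- plate: Grey steel grinding plate, 250 mm across, on the turntable, with six pockets around it: four already hold red shoes (fixed), two are empty. Its frame lies on the turntable's axis at bench height (z up); the plate's upper face, which is the pocket floor, is 76 mm above the bench, the tops of the fitted shoes 100 mm.
- pocket_1 (a point): Centre of the floor of an empty pocket (dark floor), 84 mm from the plate's centre. x points radially outward, z up. The pocket is 73 mm long (x) by 47 mm wide (y) inside, framed by rails 8 mm high and 3.5 mm thick. It turns with the plate.
- pocket_2 (a point): The other empty pocket, 120 degrees further round, of the same size and axes, with a fitted shoe between the two.
- shoe_1_center (a point): Centre (12 mm above the underside) of a loose red diamond shoe, 0.3 kg, flat on the bench: red base 68 (x) x 42 (y) x 10 mm, on it two grey bars along x, each 50 x 11 x 14 mm high, together 31 mm across their outer sides (y). Total height 24 mm. Grip it along y across the bars, above the base. Same either way round; either shoe fits either pocket. z up.
- shoe_2_center (a point): Centre of the other loose red shoe, the same.
- shoe_1: The same shoe as shoe_1_center; origin at the centre of its underside.
- shoe_2: The same shoe as shoe_2_center; origin at the centre of its underside.
- worn_shoe: A worn-out black shoe, 13 mm high, same base; not to be used, leave it where it lies.
- mallet: Rubber mallet lying on the bench, 300 mm long. Bystander.
- tape_roll: Roll of blue masking tape, 110 mm across, 24 mm high. Bystander.
- primer_tin: White tin, 84 mm across, 115 mm high. Bystander.
- cartridge: Sealant cartridge standing upright, 49 mm across, 217 mm high. Bystander.
- brush: Flat paint brush lying down, 230 mm long. Bystander.
Not all that is in view belongs to the job. What is shaped like the shoe_1 but green is not meant.

How it is judged:
By the outcome, as a careful person would: the job done as asked, in the order asked, and still so for the second after the job is handed in, with the robot touching nothing.
It also fails if it takes over 72 s, if anything falls off the work surface, if the arm or the gripper's body presses on something with over 40 N, if the wrist force passes 120 N, or if a joint passes its speed limit or range.

## Robot

A 7-joint arm with a two-finger parallel gripper is mounted at the origin on the work surface. World frame = base frame: x ahead of the robot, y to its left, z up, the work surface at z = 0. Lengths are in m, angles in rad, forces in N, time in s.
With the tool pointing down it reaches from about 0.35 to 0.9 m from the base axis. Payload 8.1 kg.
Tool frame: the origin (TCP) lies at the very end of the fingers, on their centre line; the grasp point (between the pads) lies 19 mm behind it (arm.grip_depth is the distance from the TCP to the grasp point, in m); x points along the fingers, z is the direction in which the jaws open and shut, and the axes are right-handed (so a half turn about x gives the same grasp; the last joint's range is limited). The gripper opens to 92 mm and grips with 3 to 60 N. Pads are 19 mm wide; open, the fingers measure 130 mm over their backs; the gripper's body (75 mm by 190 mm) begins 47 mm behind the grasp point.
Start: joints at [-1.381, 0.434, 0.025, 1.573, -0.012, 1.134, -0.075], TCP at [0.18, 0.598, 0.227] pointing down, gripper open.
Joint ranges: [-2.62, 2.62], [-0.44, 2.09], [-1.27, 1.32], [0.08, 2.57], [-1.32, 4.46], [0.12, 2], [-2.74, 2.74]. Speed limits (rad/s): [2.22, 2.22, 3.01, 3.01, 3.14, 3.14, 3.14].

## Interface

Orientations are given as a rotation vector (axis times angle).
In Python, from cell import status, cams, arm gives the robot as it stands. The module is installed in compiled form; this text tells all that it offers.
- The arm moves only by the tool step_arm, never from a script. Its argument "rows" is a list of rows, each a list of 7 numbers: the gripper command: -1 is fully open, 1 is shut, values between are in proportion, then the shift along the tool's x, y, z as a fraction of full scale, then the turn, a rotation vector about the tool's x, y, z as a fraction of full scale. In form: [[grip, x, y, z, rx, ry, rz], ...]. A call has 1 to 12 rows; each row is the pose to reach, as a shift and turn from the pose commanded when the call began, along the tool's axes at that moment; what a row does not reach only later rows make up. Full scale, the value 1, is 80 cm for a shift and 60 degrees for a turn. A row lasts 1/12 s, in which the tool goes at most 41.7 mm and 7.16 degrees, less where a joint would pass 70% of its speed; a pose out of reach is approached as far as the arm can. A call with a number of a shift or a turn outside -1 to 1 is refused whole. A call with a gripper value outside its range is refused whole. The fingers move at their own pace and stop on an object; "newtons" is the grip in N (left out, the last holds). Time passes only in rows, so rows that repeat a pose let the fingers close. It gives the time, the measured TCP pose, the force and the opening at its end, in the units of the state.
- status.observe(): the state, without advancing time (a new reading comes with each control period).
- cams.get_image(name): name is "scene" or "top" or "wrist"; returns a dict with "pixels" (480x640x3 uint8, red, green, blue), "range_z" (480x640 float32, m along the optical axis (not along the pixel's ray), 0 where there is no reading), "camera_matrix" (3x3 intrinsics, pixels), "eye" and "attitude" of the camera in the world; the wrist camera has in their place "tool_from_camera" (4x4, takes a point from camera to tool coordinates, whose origin is the TCP and whose axes are the tool frame's). Camera axes: x right, y down, z forward; pixel columns grow to the right and rows downward; lengths in m; the calibration is good to about 2 mm. A picture is of the moment at which its call begins: read the wrist's pose just before it.
- arm.sign_off(): hands the job in, once; it reports no verdict.
The state is a dict: "clock": time; "joints": joint angles; "dq": joint speeds; "joint_efforts": joint torques, N m; "position": TCP position; "ee_rot": TCP orientation; "force": force on the tool from outside, world axes, zero at the start; "ft_torque": the same for the moment, N m; "width": opening from 0.0 (shut) to 1.0 (fully open).
Only numpy, scipy, OpenCV 4.12 (cv2) and the standard library are available. Lean on these libraries where they do the work, as an engineer would, in place of code of your own. Each camera call takes 0.05 s, during which the arm holds its last target.

## Working session

There is one attempt and no reset: what is moved stays moved. The work goes in short steps, Python scripts to look and compute and a tool call to move; the robot and the scene stay as the last step left them, time stands still between calls to the robot, and variables do not carry over. Pictures are saved under pics/ and viewed, and the job is handed in when it is done.

Besides the shell and the picture viewer there is one more tool, called after "Request:" as name([rows], argument=value, ...), one row to a line, values as JSON. step_arm: Moves the arm, as the interface text tells. Its arguments: {"type":"object","properties":{"rows":{"type":"array","items":{"type":"array","items":{"type":"number"}}},"newtons":{"type":"number"}},"required":["rows"]}

```bash
mkdir -p pics
cat > h.py <<'E'
import numpy as np, cv2
from cell import status, cams, arm
from scipy.spatial.transform import Rotation as R
def save(n,p): cv2.imwrite('pics/'+n,cv2.cvtColor(p,cv2.COLOR_RGB2BGR))
E
python3 - <<'E'
from h import *
s=status.observe(); print({k:np.round(v,3) for k,v in s.items()}, arm.grip_depth)
for n in ['scene','top','wrist']:
    d=cams.get_image(n); save(n+'0.png',d['pixels']); np.savez('pics/'+n+'0.npz',**d)
    print(n,{k:np.round(v,3).tolist() for k,v in d.items() if k not in('pixels','range_z')})
E
```

```text
{'clock': np.float64(0.0), 'joints': array([-1.381,  0.435,  0.025,  1.574, -0.012,  1.134, -0.075]), 'dq': array([ 0.001,  0.001,  0.001,  0.001, -0.001,  0.001,  0.   ]), 'joint_efforts': array([-1.0000e-03, -6.6786e+01,  9.8500e-01, -3.1445e+01, -6.1000e-02,
        4.3000e-02,  0.0000e+00]), 'position': array([0.18 , 0.598, 0.226]), 'ee_rot': array([-0.992,  1.335,  0.99 ]), 'force': array([-0.058, -0.072,  0.085]), 'ft_torque': array([ 0.001, -0.004, -0.06 ]), 'width': np.float64(1.002)} 0.0188
scene {'camera_matrix': [[618.475, 0.0, 307.813], [0.0, 618.475, 231.862], [0.0, 0.0, 1.0]], 'eye': [0.953, -0.772, 1.559], 'attitude': [-2.532, -0.646, 0.189]}
top {'camera_matrix': [[603.341, 0.0, 324.12], [0.0, 603.341, 237.977], [0.0, 0.0, 1.0]], 'eye': [0.416, -0.005, 1.418], 'attitude': [-2.199, 2.176, -0.074]}
wrist {'camera_matrix': [[423.676, 0.0, 320.026], [0.0, 423.676, 248.418], [0.0, 0.0, 1.0]], 'tool_from_camera': [[-0.0, -0.28, 0.96, -0.157], [-0.001, -0.96, -0.28, 0.075], [1.0, -0.001, -0.0, -0.0], [0.0, 0.0, 0.0, 1.0]]}
```

View pics/top0.png

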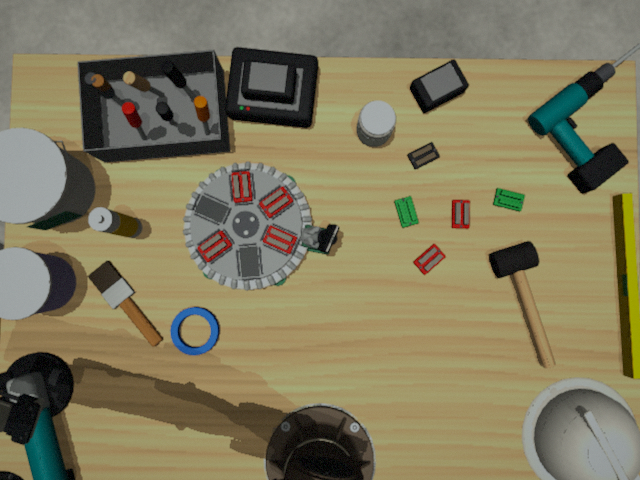

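View pics/scene0.png

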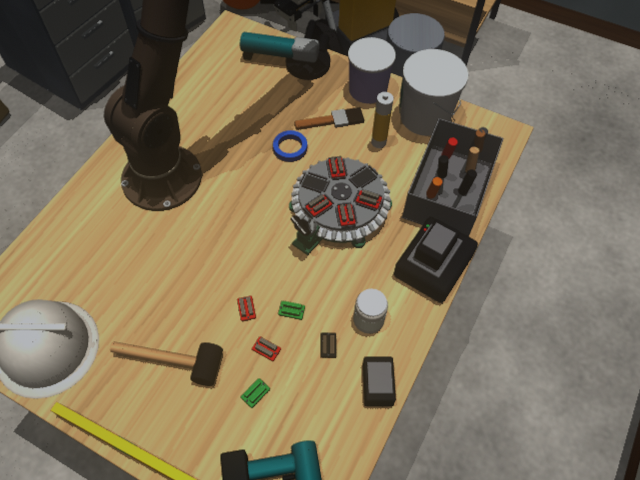

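Top view: the turntable is at (248,225) and the knob at (320,237). The loose red shoes are at (461,214) and (430,259). The similar shapes are green ones at (405,212) and (508,199), and the black worn shoe at (424,155). Only the two red ones fit. The empty pockets are at (211,207) and (250,262).

```bash
cat >> h.py <<'E'
def cam(d,pose=None):
    K=d['camera_matrix']
    if 'eye' in d: return K,R.from_rotvec(d['attitude']).as_matrix(),np.array(d['eye'])
    T=np.eye(4);T[:3,:3]=R.from_rotvec(pose['ee_rot']).as_matrix();T[:3,3]=pose['position']
    T=T@d['tool_from_camera'];return K,T[:3,:3],T[:3,3]
def ray(c,uv,z):
    K,Rm,e=c; uv=np.atleast_2d(np.asarray(uv,float))
    r=(np.c_[uv,np.ones(len(uv))]@np.linalg.inv(K).T)@Rm.T
    return e+r*((z-e[2])/r[:,2])[:,None]
def proj(c,P):
    K,Rm,e=c; q=(np.atleast_2d(P)-e)@Rm@K.T; return q[:,:2]/q[:,2:]
def cloud(c,rz):
    K,Rm,e=c; v,u=np.mgrid[:480,:640]
    p=np.stack([(u-K[0,2])/K[0,0]*rz,(v-K[1,2])/K[1,1]*rz,rz],-1)
    return p@Rm.T+e
def redmask(p):
    h=cv2.cvtColor(p,cv2.COLOR_RGB2HSV); return (((h[...,0]<8)|(h[...,0]>172))&(h[...,1]>140)&(h[...,2]>60)).astype(np.uint8)
E
python3 - <<'E'
from h import *
for n,z in (('top',0.),('scene',0.)):
    d=dict(np.load(f'pics/{n}0.npz')); c=cam(d); pc=cloud(c,d['range_z'])
    m=cv2.morphologyEx(redmask(d['pixels']),cv2.MORPH_CLOSE,np.ones((7,7)))
    for k in cv2.findContours(m,0,2)[0]:
        if cv2.contourArea(k)<60: continue
        u=k.reshape(-1,2); ctr=cv2.minAreaRect(k)
        P=ray(c,u,0.006)[:,:2].astype(np.float32); r=cv2.minAreaRect(P)
        P2=ray(c,u,0.086)[:,:2].astype(np.float32); r2=cv2.minAreaRect(P2)
        print(n,np.round(ctr[0]),np.round(r[0],3),np.round(r[1],3),round(r[2],1),'| plate', np.round(r2[0],3),np.round(r2[1],3),round(r2[2],1))
    # plate disc: points with z 0.07-0.082
    if n=='top':
        print(pc[225,248],pc[207,211],pc[262,250])
a=np.load('pics/top0.npz')['pixels'][150:310,170:350]; b=np.load('pics/scene0.npz')['pixels'][140:270,270:410]
save('c1.png',np.hstack([cv2.resize(a,(450,400),interpolation=2),cv2.resize(b,(350,400),interpolation=2)]))
a=np.load('pics/top0.npz')['pixels'][180:285,385:535]
save('c2.png',cv2.resize(a,(750,525),interpolation=2))
E
```

```text
top [429. 259.] [ 0.465 -0.25 ] [0.04  0.066] 41.4 | plate [ 0.462 -0.237] [0.038 0.062] 41.4
top [214. 246.] [0.49  0.253] [0.045 0.072] 36.4 | plate [0.486 0.239] [0.043 0.067] 36.4
top [279. 239.] [0.507 0.1  ] [0.07  0.043] 66.3 | plate [0.502 0.094] [0.066 0.04 ] 66.3
top [460. 214.] [ 0.571 -0.325] [0.04  0.066] 89.8 | plate [ 0.562 -0.307] [0.038 0.062] 89.8
top [275. 202.] [0.596 0.111] [0.045 0.07 ] 36.9 | plate [0.586 0.104] [0.043 0.066] 36.9
top [241. 186.] [0.631 0.193] [0.073 0.045] 6.3 | plate [0.619 0.181] [0.069 0.042] 6.3
top [129. 115.] [0.8   0.463] [0.063 0.029] 8.0 | plate [0.778 0.436] [0.06  0.028] 8.0
[0.53286524 0.16455573 0.08309455] [0.57266268 0.24833017 0.07920615] [0.45096674 0.15935159 0.07703177]
scene [266. 349.] [ 0.57  -0.325] [0.04  0.067] 89.9 | plate [ 0.59  -0.348] [0.038 0.063] 89.9
scene [246. 308.] [ 0.464 -0.252] [0.04  0.067] 41.0 | plate [ 0.489 -0.279] [0.038 0.063] 41.0
scene [346. 214.] [0.566 0.149] [0.045 0.073] 36.1 | plate [0.586 0.102] [0.043 0.07 ] 36.1
scene [318. 205.] [0.478 0.139] [0.072 0.046] 66.8 | plate [0.502 0.092] [0.069 0.043] 66.8
scene [368. 199.] [0.6   0.229] [0.071 0.047] 8.3 | plate [0.619 0.178] [0.068 0.044] 8.3
scene [337. 167.] [0.461 0.291] [0.046 0.072] 36.2 | plate [0.486 0.236] [0.043 0.068] 36.2
```

View pics/c1.png

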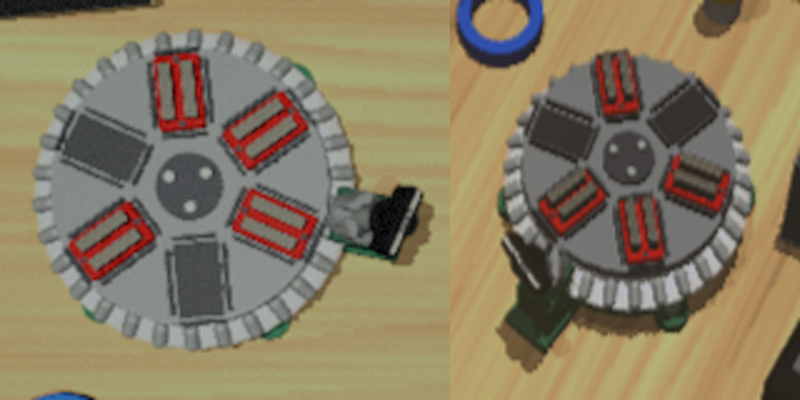

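View pics/c2.png

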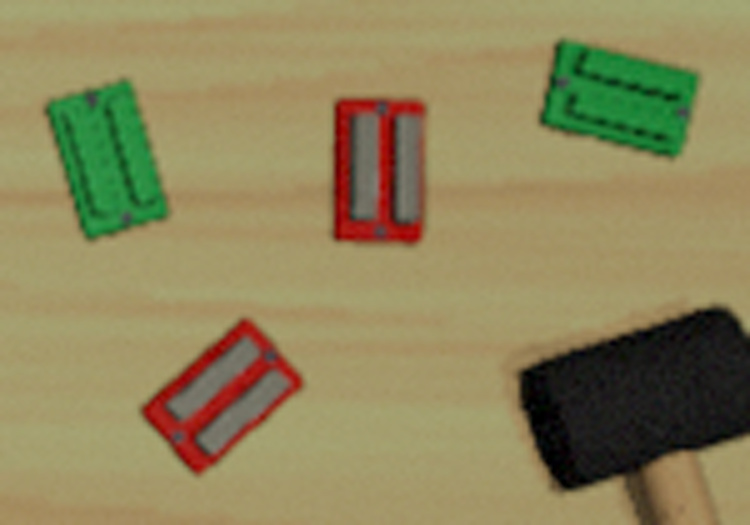

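Run:
```python
from h import *
A=[]
for n,(u0,u1,v0,v1) in (('top',(300,345,215,262)),('scene',(285,325,200,255))):
    d=dict(np.load(f'pics/{n}0.npz')); c=cam(d); pc=cloud(c,d['range_z'])
    p=pc[v0:v1,u0:u1]; g=d['pixels'][v0:v1,u0:u1].astype(int); 
    hi=p[...,2]>0.1
    hi&=(np.hypot(p[...,0]-.536,p[...,1]-.17)>.13)
    print(n,hi.sum(), p[hi].mean(0), p[hi].max(0),p[hi].min(0))
    dark=(g.max(-1)<70)&hi; print(' dark',dark.sum(),p[dark].min(0),p[dark].max(0),np.median(p[dark],0))
    w=(g.min(-1)>120)&hi&(p[...,2]>.12)
    for q,a in zip(p[w],np.argwhere(w)): print(np.round(q,3),a+[v0,u0])
    cr=d['pixels'][v0:v1,u0:u1]; A.append(cv2.resize(cr,(400,480),interpolation=0))
save('c3.png',np.hstack(A))
```

```text
top 496 [ 0.50190884 -0.00835782  0.16769059] [0.53400759 0.03261727 1.41783044] [ 0.41634895 -0.03643184  0.10010969]
 dark 341 [ 0.41634895 -0.03419267  0.10036908] [0.53359142 0.01076736 1.41783044] [ 0.5036969  -0.00868262  0.13527484]
[ 0.526 -0.032  0.133] [227 337]
[ 0.524 -0.03   0.133] [228 336]
[ 0.523 -0.032  0.14 ] [228 337]
[ 0.522 -0.03   0.131] [229 336]
[ 0.519 -0.028  0.138] [230 335]
[ 0.52  -0.03   0.133] [230 336]
[ 0.517 -0.028  0.134] [231 335]
[ 0.515 -0.026  0.135] [232 334]
[ 0.515 -0.028  0.134] [232 335]
[ 0.491 -0.017  0.144] [243 330]
[ 0.489 -0.015  0.141] [244 329]
[ 0.489 -0.017  0.14 ] [244 330]
[ 0.487 -0.015  0.144] [245 329]
[ 0.485 -0.013  0.139] [246 328]
[ 0.485 -0.015  0.143] [246 329]
[ 0.483 -0.013  0.145] [247 328]
[ 0.481 -0.011  0.143] [248 327]
[ 0.481 -0.013  0.139] [248 328]
[ 0.478 -0.011  0.143] [249 327]
[ 0.476 -0.011  0.141] [250 327]
scene 257 [ 0.52008433 -0.03957411  0.18264181] [0.95299479 0.03122974 1.55853597] [ 0.47058159 -0.77171268  0.10011792]
 dark 171 [ 0.47256271 -0.77171268  0.1018518 ] [0.95299479 0.01345659 1.55853597] [ 0.50876075 -0.01643038  0.13510272]
[ 0.474 -0.008  0.14 ] [217 292]
[ 0.476 -0.011  0.14 ] [218 292]
[ 0.48  -0.013  0.147] [218 293]
[ 0.481 -0.015  0.144] [219 293]
[ 0.484 -0.015  0.142] [220 294]
[ 0.49  -0.015  0.136] [222 296]
[ 0.497 -0.021  0.14 ] [224 297]
[ 0.514 -0.03   0.139] [229 301]
[ 0.518 -0.031  0.139] [230 302]
[ 0.52  -0.03   0.135] [231 303]
[ 0.524 -0.032  0.135] [232 304]
```

View pics/c3.png

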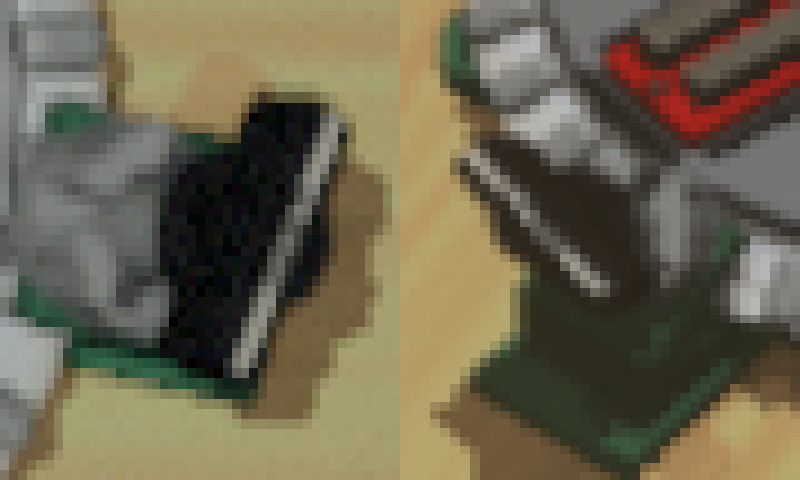

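```bash
cat >> h.py <<'E'
# move from current commanded(≈measured) pose to target; print in units of step_arm
def plan(p,Rt,s=None):
    s=s or status.observe(); Rc=R.from_rotvec(s['ee_rot'])
    dp=Rc.inv().apply(np.array(p)-s['position']); rv=(Rc.inv()*Rt).as_rotvec()
    print('shift(0.8m)',np.round(dp/.8,4),'turn(60deg)',np.round(rv/(np.pi/3),4),'rows>=',round(max(np.linalg.norm(dp)/.0417,np.degrees(np.linalg.norm(rv))/7.16),1))
def frame(x,z):
    x=x/np.linalg.norm(x); z=z-x*(x@z); z/=np.linalg.norm(z); return R.from_matrix(np.c_[x,np.cross(z,x),z])
def knobframe(psi,th):
    e=np.array([np.cos(psi),np.sin(psi),0]);z=np.array([0,0,1.]);t=np.cross(z,e)
    s,c=np.sin(np.radians(35)),np.cos(np.radians(35)); a=s*e+c*z; r0=c*e-s*z
    w=np.cos(th)*r0+np.sin(th)*t; return a,w,np.cross(a,w)  # axis, wing x, wing y
E
python3 - <<'E'
from h import *
s=status.observe(); print(R.from_rotvec(s['ee_rot']).as_matrix().round(2))
a,w,n=knobframe(np.radians(-101),1.31); print(a,w,n)
C=np.array([.5005,-.0126,.1275])
for sg in (1,-1):
    Rt=frame(-a,sg*n); print(sg,Rt.as_matrix().round(2)); plan(C+a*.13,Rt)
    a2,w2,n2=knobframe(np.radians(-101),0); print((R.from_rotvec(s['ee_rot']).inv()*frame(-a2,sg*n2)).as_rotvec().round(2))
E
```

```text
[[-0.   -0.96  0.29]
 [-0.    0.29  0.96]
 [-1.   -0.   -0.  ]]
[-0.10944354 -0.56303822  0.81915204] [ 0.90813105 -0.39169448 -0.1478967 ] [0.40412883 0.72771106 0.55418092]
1 [[ 0.11 -0.91  0.4 ]
 [ 0.56  0.39  0.73]
 [-0.82  0.15  0.55]]
shift(0.8m) [-0.0089 -0.6129 -0.708 ] turn(60deg) [ 0.1479 -0.5755  0.1052] rows>= 18.0
[ 1.42 -0.45  0.5 ]
-1 [[ 0.11  0.91 -0.4 ]
 [ 0.56 -0.39 -0.73]
 [-0.82 -0.15 -0.55]]
shift(0.8m) [-0.0089 -0.6129 -0.708 ] turn(60deg) [-2.721  -0.1551 -0.8484] rows>= 23.9
[-1.61 -0.51 -0.46]
```

Request:
step_arm([
  [-1, -0.01, -0.04, -0.045, 0.01, -0.035, 0.005],
  [-1, -0.015, -0.08, -0.09, 0.02, -0.07, 0.01],
  [-1, -0.02, -0.12, -0.135, 0.03, -0.105, 0.02],
  [-1, -0.02, -0.155, -0.18, 0.04, -0.14, 0.03],
  [-1, -0.02, -0.19, -0.22, 0.05, -0.18, 0.035],
  [-1, -0.02, -0.23, -0.265, 0.055, -0.22, 0.04],
  [-1, -0.02, -0.265, -0.31, 0.065, -0.25, 0.045],
  [-1, -0.02, -0.31, -0.35, 0.075, -0.29, 0.05],
  [-1, -0.02, -0.345, -0.395, 0.085, -0.33, 0.06],
  [-1, -0.02, -0.38, -0.44, 0.09, -0.36, 0.065],
  [-1, -0.02, -0.42, -0.485, 0.1, -0.4, 0.07],
  [-1, -0.02, -0.42, -0.485, 0.1, -0.4, 0.07],
], newtons=40)

```text
clock: 1.15
position: [0.3822, 0.1448, 0.2429]
ee_rot: [-0.612, 1.06, 1.101]
force: [0.2, -0.5, -0.5]
width: 0.999
```

Run:
```python
from h import *
s=status.observe(); print(s['joints'].round(2),s['position'])
a,w,n=knobframe(np.radians(-101),1.31)
C=np.array([.5005,-.0126,.1275])
plan(C+a*.13,frame(-a,n))
```

```text
[-0.68 -0.03  0.55  2.22 -0.52  0.88  1.36] [0.38216792 0.14483464 0.24293587]
shift(0.8m) [-0.0985 -0.2281 -0.1961] turn(60deg) [ 0.0475 -0.1702  0.0344] rows>= 6.1
```

Request:
step_arm([
  [-1, -0.015, -0.03, -0.027, 0.01, -0.025, 0.005],
  [-1, -0.03, -0.065, -0.055, 0.015, -0.05, 0.01],
  [-1, -0.045, -0.1, -0.085, 0.02, -0.075, 0.015],
  [-1, -0.06, -0.13, -0.11, 0.03, -0.1, 0.02],
  [-1, -0.075, -0.165, -0.14, 0.035, -0.125, 0.025],
  [-1, -0.09, -0.2, -0.17, 0.04, -0.15, 0.03],
  [-1, -0.0985, -0.228, -0.196, 0.0475, -0.17, 0.034],
  [-1, -0.0985, -0.228, -0.196, 0.0475, -0.17, 0.034],
  [-1, -0.0985, -0.228, -0.196, 0.0475, -0.17, 0.034],
])

```text
clock: 1.9
position: [0.487, -0.0856, 0.2332]
ee_rot: [-0.449, 0.951, 1.132]
force: [-0.4, 1.1, -0.1]
width: 0.998
```

Run:
```python
from h import *
s=status.observe(); print(s['joints'].round(2),s['position'])
d=cams.get_image('wrist'); np.savez('pics/w1.npz',pos=s['position'],rot=s['ee_rot'],**d)
p=d['pixels'].copy()
save('w1.png',p)
a,w,n=knobframe(np.radians(-101),1.31)
C=np.array([.5005,-.0126,.1275])
c=cam(d,s)
print(proj(c,np.array([C,C+.014*a,C+.014*a+.032*w,C+.014*a-.032*w])).round(0))
plan(C+a*.13,frame(-a,n))
```

```text
[-0.11  0.43  0.8   1.92 -0.84  1.39  2.18] [ 0.48700266 -0.08563186  0.23317979]
[[322. 235.]
 [322. 240.]
 [322. 285.]
 [322. 192.]]
shift(0.8m) [-0.0017 -0.0005 -0.002 ] turn(60deg) [-0.0011 -0.0051 -0.0005] rows>= 0.1
```

View pics/w1.png

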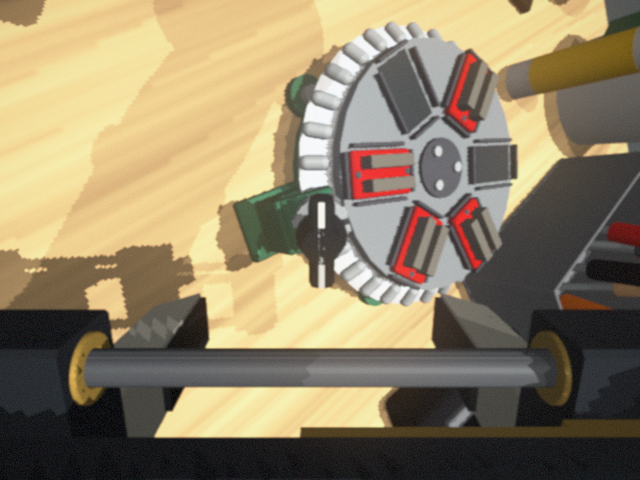

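Run:
```python
from h import *
d=dict(np.load('pics/w1.npz'));s=dict(position=d['pos'],ee_rot=d['rot']); c=cam(d,s)
g=d['pixels'][185:300,295:350]; save('c4.png',cv2.resize(g,(385,805)[:2] if 0 else (287,600),interpolation=0))
m=(g.min(-1)>150)
n,l,st,ce=cv2.connectedComponentsWithStats(m.astype(np.uint8))
for i in range(1,n):
    if st[i,4]>20: print(st[i],ce[i]+[295,185])
pc=cloud(c,d['range_z'])
for v in range(196,292,8): print(v,pc[v,321].round(3), pc[v,318].round(3))
```

```text
[ 5  0 32  6 92] [310.68478261 186.40217391]
[ 40  15  15  19 224] [342.59375 209.71875]
[ 23  17   7  27 185] [321. 215.]
[ 3 19 10 11 66] [303.06060606 209.63636364]
[50 39  5  9 31] [347.58064516 227.51612903]
[ 39  57  16  33 323] [342.40866873 259.49535604]
[   0   70   55   45 1109] [313.55996393 284.72317403]
[49 84  6 16 59] [347.18644068 275.72881356]
196 [ 0.475 -0.004  0.134] [ 0.474 -0.005  0.132]
204 [ 0.476 -0.012  0.143] [ 0.476 -0.012  0.14 ]
212 [ 0.481 -0.014  0.142] [ 0.481 -0.015  0.14 ]
220 [ 0.486 -0.016  0.141] [ 0.485 -0.017  0.14 ]
228 [ 0.491 -0.018  0.14 ] [ 0.49 -0.02  0.14]
236 [ 0.496 -0.02   0.139] [ 0.496 -0.021  0.137]
244 [ 0.501 -0.022  0.138] [ 0.5   -0.024  0.137]
252 [ 0.506 -0.025  0.138] [ 0.505 -0.026  0.137]
260 [ 0.511 -0.026  0.137] [ 0.51  -0.028  0.136]
268 [ 0.516 -0.029  0.137] [ 0.516 -0.03   0.134]
276 [ 0.522 -0.031  0.135] [ 0.521 -0.032  0.133]
284 [ 0.527 -0.034  0.134] [ 0.526 -0.035  0.132]
```

View pics/c4.png

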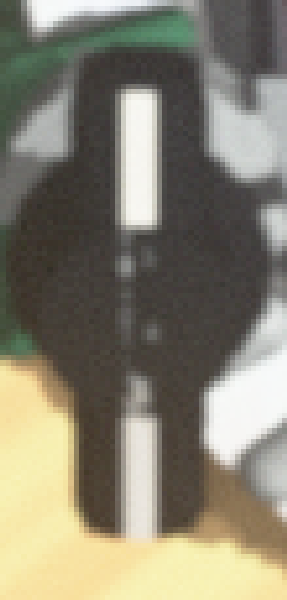

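Run:
```python
from h import *
a,w,n=knobframe(np.radians(-101),1.31)
C=np.array([.5005,-.0126,.1275])+.0012*w
plan(C-a*.0175,frame(-a,n))
```

```text
shift(0.8m) [ 0.1827 -0.0021 -0.001 ] turn(60deg) [-0.0011 -0.0051 -0.0005] rows>= 3.5
```

Request:
step_arm([
  [-1, 0.03, -0.002, -0.001, 0, -0.005, 0],
  [-1, 0.06, -0.002, -0.001, 0, -0.005, 0],
  [-1, 0.09, -0.002, -0.001, 0, -0.005, 0],
  [-1, 0.12, -0.002, -0.001, 0, -0.005, 0],
  [-1, 0.15, -0.002, -0.001, 0, -0.005, 0],
  [-1, 0.17, -0.002, -0.001, 0, -0.005, 0],
  [-1, 0.183, -0.002, -0.001, 0, -0.005, 0],
  [-1, 0.183, -0.002, -0.001, 0, -0.005, 0],
  [-1, 0.183, -0.002, -0.001, 0, -0.005, 0],
])

```text
clock: 2.7
position: [0.5037, -0.0017, 0.1142]
ee_rot: [-0.449, 0.943, 1.138]
force: [0.5, -0.4, 0.5]
width: 1.003
```

Request:
step_arm([
  [1, 0, 0, 0, 0, 0, 0],
  [1, 0, 0, 0, 0, 0, 0],
  [1, 0, 0, 0, 0, 0, 0],
  [1, 0, 0, 0, 0, 0, 0],
  [1, 0, 0, 0, 0, 0, 0],
  [1, 0, 0, 0, 0, 0, 0],
  [1, 0, 0, 0, 0, 0, 0],
  [1, 0, 0, 0, 0, 0, 0],
  [1, 0, 0, 0, 0, 0, 0],
  [1, 0, 0, 0, 0, 0, 0],
], newtons=45)

```text
clock: 3.53
position: [0.5036, -0.0031, 0.1133]
ee_rot: [-0.448, 0.944, 1.136]
force: [-1.4, -3.4, -2.1]
width: 0.39
```

Run:
```python
from h import *
s=status.observe(); print({k:s[k].round(3) for k in('joints','position','force','ft_torque','width')})
d=cams.get_image('wrist'); save('w2.png',d['pixels'])
```

```text
Traceback (most recent call last):
AttributeError: 'float' object has no attribute 'round'
```

Request:
step_arm([
  [1, 0, 0, 0, 0, 0, 0],
  [1, 0, 0, 0, 0, 0, 0],
  [1, 0, 0, 0, 0, 0, 0],
  [1, 0, 0, 0, 0, 0, 0],
], newtons=45)

```text
clock: 3.87
position: [0.5037, -0.003, 0.1133]
ee_rot: [-0.448, 0.944, 1.136]
force: [-2.6, -4.5, -1.9]
width: 0.396
```

Run:
```python
from h import *
s=status.observe(); print({k:np.round(s[k],3) for k in('joints','position','force','ft_torque','width')})
d=cams.get_image('wrist'); save('w2.png',d['pixels'])
```

```text
{'joints': array([-0.167,  0.566,  0.686,  2.082, -1.065,  1.159,  2.328]), 'position': array([ 0.504, -0.003,  0.113]), 'force': array([-2.575, -4.482, -1.867]), 'ft_torque': array([-1.834,  0.643,  0.151]), 'width': np.float64(0.396)}
```

View pics/w2.png

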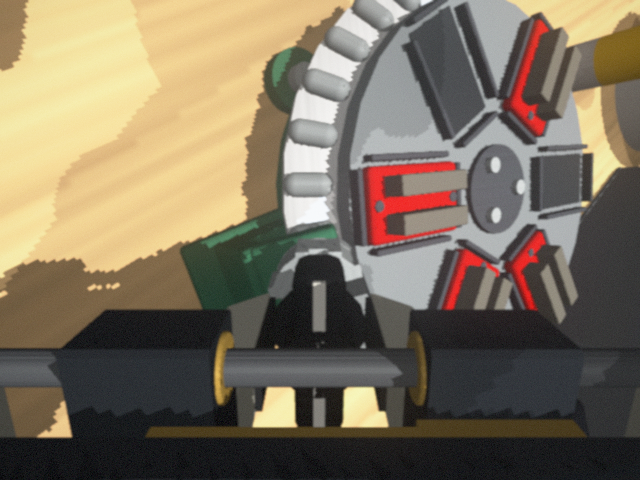

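Run:
```python
from h import *
d=dict(np.load('pics/w1.npz'));s=dict(position=d['pos'],ee_rot=d['rot']); c=cam(d,s)
a,w,n=knobframe(np.radians(-101),1.31)
C=np.array([.5005,-.0126,.1275])+.0012*w
pc=cloud(c,d['range_z'])-C
L=np.stack([pc@w,pc@n,pc@a],-1)*1000
for v in (228,236,240,248):
    print(v,[(u,*L[v,u].round(0)) for u in range(297,349,4)])
```

```text
228 [(297, np.float64(10.0), np.float64(-22.0), np.float64(-68.0)), (301, np.float64(-4.0), np.float64(-15.0), np.float64(-9.0)), (305, np.float64(-4.0), np.float64(-12.0), np.float64(-9.0)), (309, np.float64(-9.0), np.float64(-9.0), np.float64(11.0)), (313, np.float64(-9.0), np.float64(-6.0), np.float64(13.0)), (317, np.float64(-10.0), np.float64(-3.0), np.float64(14.0)), (321, np.float64(-10.0), np.float64(-1.0), np.float64(15.0)), (325, np.float64(-10.0), np.float64(2.0), np.float64(14.0)), (329, np.float64(-9.0), np.float64(5.0), np.float64(13.0)), (333, np.float64(-9.0), np.float64(7.0), np.float64(13.0)), (337, np.float64(-4.0), np.float64(11.0), np.float64(-9.0)), (341, np.float64(-4.0), np.float64(14.0), np.float64(-9.0)), (345, np.float64(-3.0), np.float64(17.0), np.float64(-11.0))]
236 [(297, np.float64(2.0), np.float64(-18.0), np.float64(-10.0)), (301, np.float64(2.0), np.float64(-15.0), np.float64(-10.0)), (305, np.float64(-3.0), np.float64(-11.0), np.float64(11.0)), (309, np.float64(-4.0), np.float64(-9.0), np.float64(15.0)), (313, np.float64(-4.0), np.float64(-6.0), np.
[... 1391 characters left out ...]
np.float64(-16.0), np.float64(-12.0)), (305, np.float64(4.0), np.float64(-11.0), np.float64(15.0)), (309, np.float64(4.0), np.float64(-9.0), np.float64(14.0)), (313, np.float64(4.0), np.float64(-6.0), np.float64(14.0)), (317, np.float64(4.0), np.float64(-3.0), np.float64(14.0)), (321, np.float64(4.0), np.float64(-1.0), np.float64(14.0)), (325, np.float64(5.0), np.float64(2.0), np.float64(13.0)), (329, np.float64(4.0), np.float64(5.0), np.float64(15.0)), (333, np.float64(4.0), np.float64(7.0), np.float64(14.0)), (337, np.float64(4.0), np.float64(10.0), np.float64(16.0)), (341, np.float64(12.0), np.float64(14.0), np.float64(-12.0)), (345, np.float64(34.0), np.float64(21.0), np.float64(-89.0))]
```

Request:
step_arm([
  [-1, 0, 0, 0, 0, 0, 0],
  [-1, 0, 0, 0, 0, 0, 0],
  [-1, -0.007, 0, 0, 0, 0, 0],
  [-1, -0.0145, 0, 0, 0, 0, 0],
  [-1, -0.0145, 0, 0, 0, 0, 0],
  [-1, -0.0145, 0, 0, 0, 0, 0],
])

```text
clock: 4.42
position: [0.5031, -0.0093, 0.1238]
ee_rot: [-0.449, 0.942, 1.136]
force: [0.8, 0.8, 0.3]
width: 0.778
```

Run:
```python
from h import *
s=status.observe(); print({k:np.round(s[k],3) for k in('position','force','width')})
a,w,n=knobframe(np.radians(-101),1.31)
C=np.array([.5005,-.0126,.1275])+.0012*w
plan(C-a*.006,frame(-a,n))
```

```text
{'position': array([ 0.503, -0.009,  0.124]), 'force': array([0.844, 0.755, 0.338]), 'width': np.float64(0.778)}
shift(0.8m) [ 0.001   0.0005 -0.0017] turn(60deg) [0.0016 0.0012 0.001 ] rows>= 0.0
```

Request:
step_arm([
  [1, 0.001, 0, -0.0015, 0, 0, 0],
  [1, 0.001, 0, -0.0015, 0, 0, 0],
  [1, 0.001, 0, -0.0015, 0, 0, 0],
  [1, 0.001, 0, -0.0015, 0, 0, 0],
  [1, 0.001, 0, -0.0015, 0, 0, 0],
  [1, 0.001, 0, -0.0015, 0, 0, 0],
  [1, 0.001, 0, -0.0015, 0, 0, 0],
  [1, 0.001, 0, -0.0015, 0, 0, 0],
  [1, 0.001, 0, -0.0015, 0, 0, 0],
  [1, 0.001, 0, -0.0015, 0, 0, 0],
  [1, 0.001, 0, -0.0015, 0, 0, 0],
  [1, 0.001, 0, -0.0015, 0, 0, 0],
], newtons=45)

```text
clock: 5.42
position: [0.5023, -0.0095, 0.1218]
ee_rot: [-0.448, 0.943, 1.136]
force: [0.7, -0.4, 1.0]
width: 0.192
```

Run:
```python
from h import *
s=status.observe(); print({k:np.round(s[k],3) for k in('joints','position','force','ft_torque','width')})
a,w,n=knobframe(np.radians(-101),1.31)
C=np.array([.5005,-.0126,.1275])+.0012*w
print([(s['position']-C)@v for v in (w,n,a)],[s['force']@v for v in (w,n,a)])
```

```text
{'joints': array([-0.161,  0.555,  0.696,  2.073, -1.045,  1.175,  2.318]), 'position': array([ 0.502, -0.009,  0.122]), 'force': array([ 0.679, -0.391,  0.978]), 'ft_torque': array([-0.63 ,  0.069,  0.017]), 'width': np.float64(0.192)}
[np.float64(3.092691686043948e-05), np.float64(-0.00012705239048208536), np.float64(-0.0066001612739713346)] [np.float64(0.6252827881552476), np.float64(0.5314142570095912), np.float64(0.9467070036797179)]
```

Request:
step_arm([
  [1, -0.002, 0, 0, 0, 0, 0],
  [1, -0.004, 0, 0, 0, 0, 0],
  [1, -0.006, 0, 0, 0, 0, 0],
  [1, -0.008, 0, 0, 0, 0, 0],
  [1, -0.01, 0, 0, 0, 0, 0],
  [1, -0.0115, 0, 0, 0, 0, 0],
  [1, -0.0115, 0, 0, 0, 0, 0],
  [1, -0.0115, 0, 0, 0, 0, 0],
])

```text
clock: 6.08
position: [0.5012, -0.0139, 0.1285]
ee_rot: [-0.448, 0.944, 1.137]
force: [5.1, 5.3, -11.0]
width: 0.193
```

Run:
```python
from h import *
s=status.observe(); print({k:np.round(s[k],3) for k in('joints','position','force','ft_torque','width')})
a,w,n=knobframe(np.radians(-101),1.31)
C=np.array([.5005,-.0126,.1275])+.0012*w
print([(s['position']-C)@v for v in (w,n,a)],[s['force']@v for v in (w,n,a)])
d=cams.get_image('wrist'); save('w3.png',d['pixels'][200:])
```

```text
{'joints': array([-0.158,  0.545,  0.703,  2.065, -1.029,  1.187,  2.307]), 'position': array([ 0.501, -0.014,  0.129]), 'force': array([  5.061,   5.256, -11.025]), 'ft_torque': array([-1.189, -0.519, -0.59 ]), 'width': np.float64(0.193)}
[np.float64(-0.00016716519558030568), np.float64(-6.223683094198473e-05), np.float64(0.0014926280488491133)] [np.float64(4.167723142556246), np.float64(-0.23931671706311608), np.float64(-12.544392725640972)]
```

View pics/w3.png

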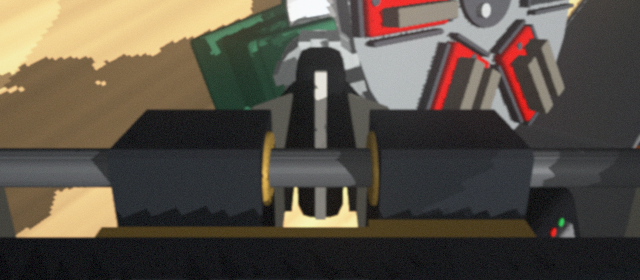

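Request:
step_arm([
  [1, -0.0012, 0, 0, 0.04, 0, 0],
  [1, -0.0012, 0, 0, 0.1, 0, 0],
  [1, -0.0012, 0, 0, 0.17, 0, 0],
  [1, -0.0012, 0, 0, 0.24, 0, 0],
  [1, -0.0012, 0, 0, 0.31, 0, 0],
  [1, -0.0012, 0, 0, 0.38, 0, 0],
  [1, -0.0012, 0, 0, 0.45, 0, 0],
  [1, -0.0012, 0, 0, 0.52, 0, 0],
  [1, -0.0012, 0, 0, 0.58, 0, 0],
  [1, -0.0012, 0, 0, 0.63, 0, 0],
  [1, -0.0012, 0, 0, 0.63, 0, 0],
])

```text
clock: 7.05
position: [0.5018, -0.0138, 0.1295]
ee_rot: [0.091, 1.249, 0.761]
force: [7.2, 7.0, -10.4]
width: 0.195
```

Run:
```python
from h import *
s=status.observe(); print({k:np.round(s[k],3) for k in('joints','position','force','ft_torque','width')})
a,w,n=knobframe(np.radians(-101),0)
C0=np.array([.5005,-.0126,.1275])+.0012*knobframe(np.radians(-101),1.31)[1]
print([(s['position']-C0)@v for v in (w,n,a)],[s['force']@v for v in (w,n,a)])
plan(C0+a*.002,frame(-a,n))
```

```text
{'joints': array([-0.237,  0.587,  0.831,  2.069, -1.069,  1.256,  1.693]), 'position': array([ 0.502, -0.014,  0.13 ]), 'force': array([  7.224,   6.993, -10.385]), 'ft_torque': array([-0.775, -0.922, -0.792]), 'width': np.float64(0.195)}
[np.float64(-0.0007176841749708241), np.float64(0.0003363881968220172), np.float64(0.0022087678734122027)] [np.float64(-0.795787973672633), np.float64(5.756491329618969), np.float64(-13.235261021702117)]
shift(0.8m) [ 0.0003 -0.0005 -0.0009] turn(60deg) [ 6.2e-01 -3.0e-04 -1.4e-03] rows>= 5.2
```

Request:
step_arm([
  [1, 0, 0, 0, 0.05, 0, 0],
  [1, 0, 0, 0, 0.12, 0, 0],
  [1, 0, 0, 0, 0.19, 0, 0],
  [1, 0, 0, 0, 0.26, 0, 0],
  [1, 0, 0, 0, 0.33, 0, 0],
  [1, 0, 0, 0, 0.4, 0, 0],
  [1, 0, 0, 0, 0.47, 0, 0],
  [1, 0, 0, 0, 0.54, 0, 0],
  [1, 0, 0, 0, 0.59, 0, 0],
  [1, 0, 0, 0, 0.62, 0, 0],
  [1, 0, 0, 0, 0.62, 0, 0],
])

```text
clock: 7.97
position: [0.5027, -0.0139, 0.1298]
ee_rot: [0.617, 1.453, 0.331]
force: [9.5, 7.3, -10.0]
width: 0.19
```

Run:
```python
from h import *
s=status.observe(); print({k:np.round(s[k],3) for k in('joints','position','force','ft_torque','width')})
a,w,n=knobframe(np.radians(-101),0)
C0=np.array([.5005,-.0126,.1275])+.0012*knobframe(np.radians(-101),1.31)[1]
print([(s['position']-C0)@v for v in (w,n,a)],[s['force']@v for v in (w,n,a)])
plan(C0+a*.002,frame(-a,n))
d=cams.get_image('wrist'); save('w4.png',d['pixels'])
d=cams.get_image('top'); save('t4.png',cv2.resize(d['pixels'][150:310,170:370],(800,640-40)))
```

```text
{'joints': array([-0.306,  0.639,  0.952,  2.072, -1.11 ,  1.331,  1.094]), 'position': array([ 0.503, -0.014,  0.13 ]), 'force': array([ 9.519,  7.336, -9.996]), 'ft_torque': array([-0.781, -1.412, -1.048]), 'width': np.float64(0.19)}
[np.float64(-0.0009838848534693225), np.float64(0.0012211988824218692), np.float64(0.0023859479057911363)] [np.float64(-1.6528231115360006), np.float64(7.944041344180433), np.float64(-13.360189169992099)]
shift(0.8m) [ 0.0005 -0.0012 -0.0015] turn(60deg) [ 0.002   0.0006 -0.0014] rows>= 0.0
```

View pics/w4.png

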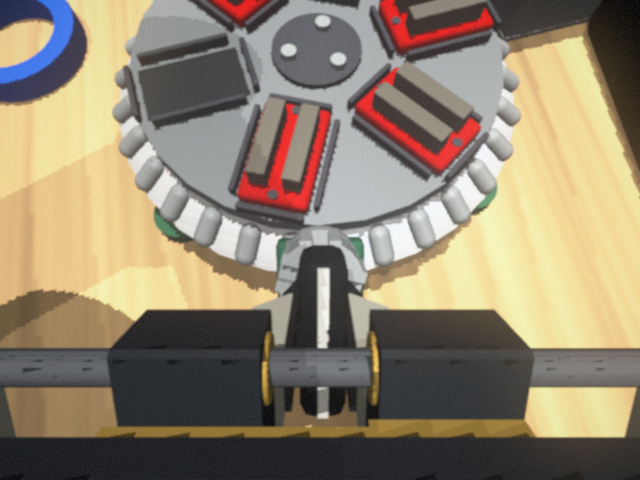

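Request:
step_arm([
  [1, 0.003, 0, 0, 0, 0, 0],
  [1, 0.006, 0, 0, 0, 0, 0],
  [1, 0.009, 0, 0, 0, 0, 0],
  [1, 0.012, 0, 0, 0, 0, 0],
  [1, 0.015, 0, 0, 0, 0, 0],
  [1, 0.018, 0, 0, 0, 0, 0],
  [1, 0.021, 0, 0, 0, 0, 0],
  [1, 0.024, 0, 0, 0, 0, 0],
  [1, 0.027, 0, 0, 0, 0, 0],
  [1, 0.029, 0, 0, 0, 0, 0],
  [1, 0.029, 0, 0, 0, 0, 0],
], newtons=25)

```text
clock: 8.98
position: [0.505, -0.001, 0.1111]
ee_rot: [0.616, 1.452, 0.333]
force: [7.8, 5.6, -4.6]
width: 0.197
```

Run:
```python
from h import *
s=status.observe(); print({k:np.round(s[k],3) for k in('joints','position','force','ft_torque','width')})
a,w,n=knobframe(np.radians(-101),0)
C0=np.array([.5005,-.0126,.1275])+.0012*knobframe(np.radians(-101),1.31)[1]
print([(s['position']-C0)@v for v in (w,n,a)],[s['force']@v for v in (w,n,a)])
```

```text
{'joints': array([-0.314,  0.665,  0.928,  2.093, -1.152,  1.305,  1.119]), 'position': array([ 0.505, -0.001,  0.111]), 'force': array([ 7.78,  5.63, -4.56]), 'ft_torque': array([-0.461, -0.893, -0.754]), 'width': np.float64(0.197)}
[np.float64(-0.0009316863153968919), np.float64(0.0010355956053284842), np.float64(-0.020489672220401798)] [np.float64(-3.1282580000128077), np.float64(6.562795929305815), np.float64(-7.756642418622616)]
```

Request:
step_arm([
  [0, 0, 0, 0, 0, 0, 0],
  [0, 0, 0, 0, 0, 0, 0],
  [0, 0, 0, 0, 0, 0, 0],
  [0, 0, 0, 0, 0, 0, 0],
  [0, -0.03, 0, 0, 0, 0, 0],
  [0, -0.06, 0, 0, 0, 0, 0],
  [0, -0.09, 0, 0, 0, 0, 0],
  [0, -0.12, 0, 0, 0, 0, 0],
  [0, -0.15, 0, 0, 0, 0, 0],
  [0, -0.18, 0, 0, 0, 0, 0],
  [0, -0.2, 0, 0, 0, 0, 0],
  [0, -0.2, 0, 0, 0, 0, 0],
])

```text
clock: 9.98
position: [0.4865, -0.0952, 0.2445]
ee_rot: [0.616, 1.45, 0.328]
force: [-0.4, -0.4, 0.8]
width: 0.499
```

Run:
```python
from h import *
s=status.observe(); print({k:np.round(s[k],3) for k in('joints','position','force','ft_torque','width')})
d=cams.get_image('wrist'); save('w5.png',d['pixels'])
c=cam(d,s); pc=cloud(c,d['range_z'])
a,w,n=knobframe(np.radians(-101),0)
C0=np.array([.5005,-.0126,.1275])+.0012*knobframe(np.radians(-101),1.31)[1]
H=C0-.016*a
L=(pc-H)@np.c_[w,n,a]*1000
m=(np.abs(L[...,0])<30)&(np.abs(L[...,1])<6)&(np.abs(L[...,2])<40)
q=L[m]; print(m.sum(), np.percentile(q[:,2],[5,25,50,75,95]))
g=d['pixels'].min(-1)>150
v,u=np.where(m&g&(L[...,2]>0)); q=L[v,u]; print(len(u),np.polyfit(q[:,0],q[:,1],1),q[:,0].min(),q[:,0].max(),q[:,2].mean())
```

```text
{'joints': array([-0.232,  0.508,  1.061,  1.904, -0.904,  1.523,  0.976]), 'position': array([ 0.486, -0.095,  0.244]), 'force': array([-0.388, -0.374,  0.8  ]), 'ft_torque': array([-0.744,  0.191,  0.004]), 'width': np.float64(0.499)}
1312 [11.23412055 13.62505698 14.35791334 14.93784371 15.60983291]
462 [8.11929921e-04 2.62344332e+00] -28.776936888147088 29.979450936263817 14.656524010847207
```

View pics/w5.png

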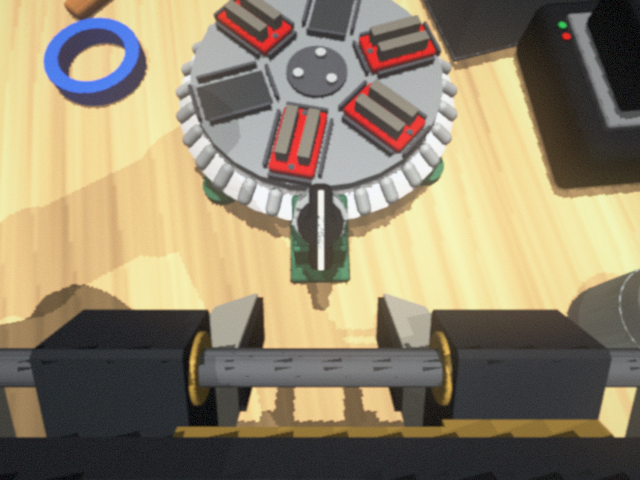

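```bash
cat >> h.py <<'E'
def shoes(n,z0=.006,z1=.086):
    d=cams.get_image(n); c=cam(d); out=[]
    m=cv2.morphologyEx(redmask(d['pixels']),cv2.MORPH_CLOSE,np.ones((7,7)))
    for k in cv2.findContours(m,0,2)[0]:
        if cv2.contourArea(k)<60: continue
        for z in (z0,z1):
            r=cv2.minAreaRect(ray(c,k.reshape(-1,2),z)[:,:2].astype(np.float32)); P=np.array(r[0])
            onplate=np.hypot(*(P-[.536,.17]))<.12
            if onplate==(z==z1): 
                ang=(r[2]+(90 if r[1][0]<r[1][1] else 0))%180
                out.append((n,np.round(P,4),np.round(r[1],3),round(ang,1)))
    return out,d
E
python3 - <<'E'
from h import *
for n in('top','scene'):
    o,d=shoes(n); save(n+'5.png',d['pixels'])
    S=[]
    for x in o:
        print(*x)
        if np.hypot(*(x[1]-[.536,.17]))<.11: S.append(x[1])
    S=np.array(S)
    # fit centre & angle: 4 fitted shoes at radius 84, 60deg lattice
    from scipy.optimize import least_squares
    def f(p):
        v=S-p[:2]; th=np.arctan2(v[:,1],v[:,0]); k=np.round((th-p[2])/(np.pi/3)); t=p[2]+k*np.pi/3
        return (v-p[3]*np.c_[np.cos(t),np.sin(t)]).ravel()
    r=least_squares(f,[.536,.17,np.radians(6.9),.084]); p=r.x
    print(n,p.round(4),np.degrees(p[2]).round(1),np.abs(r.fun).max().round(4))
    for k in range(6):
        t=p[2]+k*np.pi/3; P=p[:2]+.084*np.array([np.cos(t),np.sin(t)]); dm=np.linalg.norm(S-P,axis=1).min()
        if dm>.03: print('empty',P.round(4),np.degrees(t).round(1))
E
```

```text
top [0.4844 0.2375] [0.043 0.067] 128.7
top [0.5036 0.0937] [0.067 0.04 ] 67.4
top [ 0.5707 -0.3249] [0.04  0.067] 179.8
top [0.5863 0.1045] [0.042 0.065] 127.5
top [0.6187 0.1827] [0.068 0.042] 6.7
top [0.8007 0.4569] [0.067 0.03 ] 27.7
top [0.5355 0.1712 0.1328 0.0838] 7.6 0.0004
empty [0.5675 0.2489] 67.6
empty [0.4522 0.1601] 187.6
scene [ 0.5703 -0.3254] [0.04  0.067] 179.9
scene [ 0.4639 -0.2523] [0.04  0.067] 132.4
scene [0.5455 0.0961] [0.15  0.075] 7.6
scene [0.6182 0.1786] [0.067 0.045] 8.1
scene [0.4599 0.2897] [0.045 0.072] 126.9
scene [0.4853 0.235 ] [0.043 0.068] 126.9
scene [0.7408 0.5363] [0.03  0.084] 91.8
scene [ 0.5223  0.171  -0.0393  0.0822] -2.3 0.0151
empty [0.5671 0.242 ] 57.7
empty [0.4384 0.1743] 177.7
empty [0.4775 0.0999] 237.7
```

```bash
cat >> h.py <<'E'
def down(az): 
    az=np.radians(az); return frame(np.array([0,0,-1.]),np.array([np.cos(az),np.sin(az),0]))
E
python3 - <<'E'
from h import *
plan([.4645,-.251,.14],down(41.7))
E
```

```text
shift(0.8m) [-0.0115 -0.2372  0.0112] turn(60deg) [-0.8478  0.2685 -0.5422] rows>= 8.7
```

Request:
step_arm([
  [0.1, -0.01, -0.02, 0, -0.07, 0.02, -0.045],
  [0.1, -0.02, -0.045, 0, -0.15, 0.045, -0.095],
  [0.1, -0.02, -0.07, 0, -0.23, 0.07, -0.145],
  [0.1, -0.02, -0.095, 0.002, -0.31, 0.1, -0.2],
  [0.1, -0.02, -0.12, 0.003, -0.39, 0.125, -0.25],
  [0.1, -0.02, -0.145, 0.005, -0.47, 0.15, -0.3],
  [0.1, -0.015, -0.17, 0.007, -0.55, 0.175, -0.35],
  [0.1, -0.012, -0.195, 0.009, -0.63, 0.2, -0.4],
  [0.1, -0.012, -0.22, 0.011, -0.71, 0.225, -0.455],
  [0.1, -0.0115, -0.237, 0.011, -0.78, 0.247, -0.5],
  [0.1, -0.0115, -0.237, 0.011, -0.848, 0.2685, -0.542],
  [0.1, -0.0115, -0.237, 0.011, -0.848, 0.2685, -0.542],
])

```text
clock: 11.13
position: [0.4637, -0.2489, 0.139]
ee_rot: [-0.573, 1.496, 0.574]
force: [-0.1, -0.6, -0.3]
width: 0.447
```

Run:
```python
from h import *
s=status.observe(); print({k:np.round(s[k],3) for k in('joints','position','force','ft_torque','width')})
d=cams.get_image('wrist'); save('w6.png',d['pixels']); c=cam(d,s)
m=cv2.morphologyEx(redmask(d['pixels']),cv2.MORPH_CLOSE,np.ones((25,25)))
for k in cv2.findContours(m,0,2)[0]:
    if cv2.contourArea(k)<800: continue
    r=cv2.minAreaRect(ray(c,k.reshape(-1,2),.008)[:,:2].astype(np.float32)); print(np.round(cv2.minAreaRect(k)[0]),np.round(r[0],4),np.round(r[1],3),r[2])
plan([.4645,-.251,.0125],down(41.7))
```

```text
{'joints': array([-0.301,  0.525,  0.992,  1.971, -0.544,  0.941,  1.7  ]), 'position': array([ 0.464, -0.249,  0.139]), 'force': array([-0.099, -0.587, -0.315]), 'ft_torque': array([-0.056, -0.005,  0.046]), 'width': np.float64(0.447)}
[347. 406.] [ 0.5702 -0.3256] [0.066 0.032] 9.39034366607666
[320. 238.] [ 0.4648 -0.2518] [0.041 0.067] 41.58238983154297
shift(0.8m) [ 0.1589 -0.0025 -0.0013] turn(60deg) [ 0.0015  0.     -0.0024] rows>= 3.0
```

View pics/w6.png

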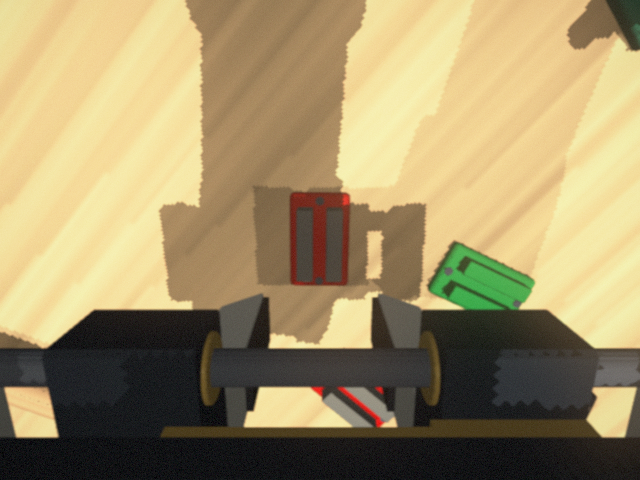

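Request:
step_arm([
  [-0.3, 0.02, -0.003, -0.001, 0, 0, -0.002],
  [-0.3, 0.05, -0.003, -0.001, 0, 0, -0.002],
  [-0.3, 0.08, -0.003, -0.001, 0, 0, -0.002],
  [-0.3, 0.11, -0.003, -0.001, 0, 0, -0.002],
  [-0.3, 0.135, -0.003, -0.001, 0, 0, -0.002],
  [-0.3, 0.15, -0.003, -0.001, 0, 0, -0.002],
  [-0.3, 0.1585, -0.003, -0.001, 0, 0, -0.002],
  [-0.3, 0.1585, -0.003, -0.001, 0, 0, -0.002],
  [-0.3, 0.1585, -0.003, -0.001, 0, 0, -0.002],
])

```text
clock: 11.93
position: [0.4659, -0.2543, 0.0144]
ee_rot: [-0.57, 1.494, 0.566]
force: [0.5, -0.1, -0.2]
width: 0.653
```

Request:
step_arm([
  [1, 0, 0, 0, 0, 0, 0],
  [1, 0, 0, 0, 0, 0, 0],
  [1, 0, 0, 0, 0, 0, 0],
  [1, 0, 0, 0, 0, 0, 0],
  [1, 0, 0, 0, 0, 0, 0],
  [1, 0, 0, 0, 0, 0, 0],
], newtons=30)

```text
clock: 12.43
position: [0.466, -0.2539, 0.0144]
ee_rot: [-0.571, 1.493, 0.567]
force: [0.4, 0.2, 4.4]
width: 0.331
```

Request:
step_arm([
  [1, -0.01, 0, 0, 0, 0, 0],
  [1, -0.03, 0, 0, 0, 0, 0],
  [1, -0.06, 0, 0, 0, 0, 0],
  [1, -0.1, 0, 0, 0, 0, 0],
  [1, -0.14, 0, 0, 0, 0, 0],
  [1, -0.18, 0, 0, 0, 0, 0],
  [1, -0.22, 0, 0, 0, 0, 0],
  [1, -0.25, 0, 0, 0, 0, 0],
  [1, -0.25, 0, 0, 0, 0, 0],
])

```text
clock: 13.18
position: [0.4664, -0.2553, 0.2185]
ee_rot: [-0.573, 1.49, 0.563]
force: [0.8, -1.8, -4.0]
width: 0.334
```

Run:
```python
from h import *
s=status.observe(); print({k:np.round(s[k],3) for k in('joints','position','force','ft_torque','width')})
plan([.453,.160,.2],down(97.6))
d=cams.get_image('wrist'); save('w7.png',d['pixels'])
```

```text
{'joints': array([-0.377,  0.435,  1.093,  1.874, -0.438,  1.089,  1.612]), 'position': array([ 0.466, -0.255,  0.218]), 'force': array([ 0.812, -1.775, -3.968]), 'ft_torque': array([-0.171, -0.079,  0.014]), 'width': np.float64(0.334)}
shift(0.8m) [0.0207 0.3993 0.3324] turn(60deg) [-0.9327 -0.0015  0.0084] rows>= 10.0
```

View pics/w7.png

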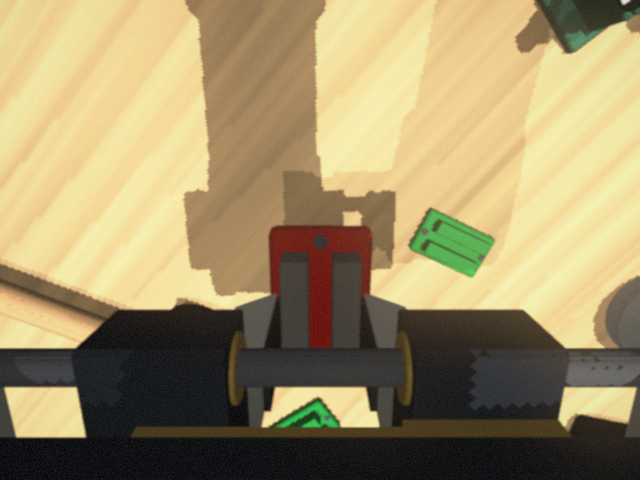

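```bash
cat >> h.py <<'E'
def toolray(d,uv,x):
    T=np.array(d['tool_from_camera']); K=np.array(d['camera_matrix'])
    uv=np.atleast_2d(np.asarray(uv,float)); r=(np.c_[uv,np.ones(len(uv))]@np.linalg.inv(K).T)@T[:3,:3].T
    return T[:3,3]+r*((x-T[0,3])/r[:,0])[:,None]
def heldoffset(d,x):
    m=redmask(d['pixels'][:310]); n,l,st,ce=cv2.connectedComponentsWithStats(cv2.morphologyEx(m,cv2.MORPH_CLOSE,np.ones((9,9))))
    i=l[260,320] or 1+st[1:,4].argmax(); m=(l==i); print(st[i])
    us=np.arange(285,356,5); vs=[np.where(m[:,u])[0].min() for u in us]
    P=toolray(d,np.c_[us,np.array(vs)-.5],x); print('front edge y',P[:,1].mean().round(4),'slope deg',np.degrees(np.arctan(np.polyfit(P[:,2],P[:,1],1)[0])).round(2))
    vv=np.arange(240,285,5); lu=[np.where(m[v])[0].min()-.5 for v in vv]; ru=[np.where(m[v])[0].max()+.5 for v in vv]
    a=toolray(d,np.c_[lu,vv],x)[:,2].mean(); b=toolray(d,np.c_[ru,vv],x)[:,2].mean(); print('sides z',a.round(4),b.round(4),'centre',((a+b)/2).round(4))
E
python3 - <<'E'
from h import *
d=cams.get_image('wrist'); heldoffset(d,.0044)
E
```

```text
[ 270  226  102   84 4547]
front edge y 0.037 slope deg -0.79
sides z -0.02 0.02 centre -0.0
```

Request:
step_arm([
  [1, 0, 0.03, 0.025, -0.07, 0, 0],
  [1, 0, 0.065, 0.055, -0.15, 0, 0],
  [1, 0, 0.1, 0.085, -0.23, 0, 0],
  [1, 0, 0.135, 0.11, -0.31, 0, 0],
  [1, 0, 0.17, 0.14, -0.39, 0, 0],
  [1, 0, 0.205, 0.17, -0.47, 0, 0],
  [1, 0, 0.24, 0.2, -0.56, 0, 0],
  [1, 0, 0.275, 0.23, -0.65, 0, 0],
  [1, 0, 0.31, 0.26, -0.74, 0, 0],
  [1, 0, 0.35, 0.29, -0.83, 0, 0],
  [1, 0, 0.385, 0.32, -0.9, 0, 0],
  [1, 0, 0.4, 0.332, -0.933, 0, 0],
])

```text
clock: 14.28
position: [0.4486, 0.1674, 0.2113]
ee_rot: [-1.316, 1.14, 1.314]
force: [0.8, 1.0, -2.9]
width: 0.335
```

Request:
step_arm([
  [1, 0, 0, 0, 0, 0, 0],
  [1, 0, 0, 0, 0, 0, 0],
  [1, 0, 0, 0, 0, 0, 0],
  [1, 0, 0, 0, 0, 0, 0],
])

```text
clock: 14.62
position: [0.4505, 0.1603, 0.2126]
ee_rot: [-1.308, 1.146, 1.303]
force: [0.1, -0.7, -3.7]
width: 0.331
```

Run:
```python
from h import *
s=status.observe(); print({k:np.round(s[k],3) for k in('joints','position','force','ft_torque','width')})
plan([.453,.160,.2],down(97.6))
d=cams.get_image('wrist'); save('w8.png',d['pixels']); heldoffset(d,.0044)
```

```text
{'joints': array([-1.158,  0.259,  0.875,  1.987, -0.232,  0.999,  1.529]), 'position': array([0.45 , 0.16 , 0.213]), 'force': array([ 0.073, -0.65 , -3.722]), 'ft_torque': array([ 0.03 , -0.014,  0.019]), 'width': np.float64(0.331)}
shift(0.8m) [ 0.0157 -0.0031 -0.0008] turn(60deg) [-0.0018 -0.0031  0.0006] rows>= 0.3
[ 168  226  304   84 8053]
front edge y 0.0373 slope deg -0.8
sides z -0.0449 0.043 centre -0.0009
```

View pics/w8.png

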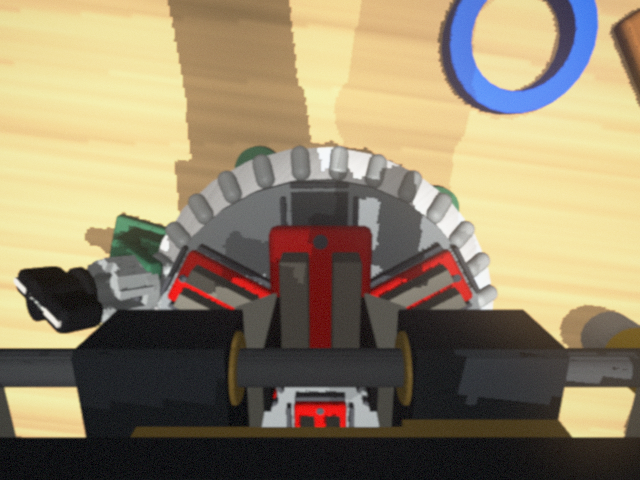

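Run:
```python
from h import *
s=status.observe(); d=cams.get_image('wrist'); np.savez('pics/w8.npz',pos=s['position'],rot=s['ee_rot'],**d)
save('c8.png',cv2.resize(d['pixels'][165:245,240:400],(800,400),interpolation=0))
```

```text
(no output)
```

View pics/c8.png

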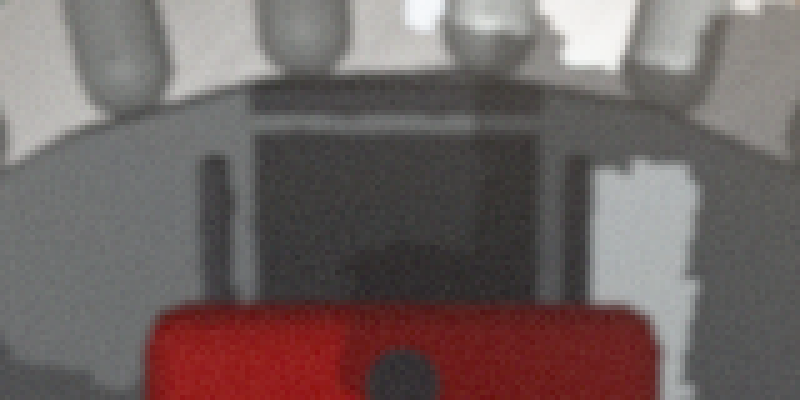

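Run:
```python
from h import *
d=dict(np.load('pics/w8.npz')); s=dict(position=d['pos'],ee_rot=d['rot']); c=cam(d,s)
def t(u,v,z):
    P=ray(c,[240+u/5,165+v/5],z)[0]; return (R.from_rotvec(s['ee_rot']).inv().apply(P-s['position'])*1000).round(1),P.round(4)
for u,v,z in [(258,200,.076),(540,200,.076),(232,200,.076),(567,200,.076),(400,132,.076),(400,115,.084),(400,115,.076),(200,200,.084),(592,200,.084)]: print(u,v,z,*t(u,v,z))
# direction of floor top edge
e=d['pixels'][190:215,285:355].astype(int).sum(-1)
```

```text
258 200 0.076 [136.8  21.1 -20.6] [0.4326 0.1369 0.076 ]
540 200 0.076 [136.7  21.1  19. ] [0.4274 0.1762 0.076 ]
232 200 0.076 [136.8  21.1 -24.3] [0.433  0.1333 0.076 ]
567 200 0.076 [136.7  21.1  22.8] [0.4269 0.1799 0.076 ]
400 132 0.076 [136.7  30.7  -0.7] [0.4205 0.1555 0.076 ]
400 115 0.084 [128.7  34.2  -0.7] [0.417 0.155 0.084]
400 115 0.076 [136.7  33.   -0.7] [0.4181 0.1552 0.076 ]
200 200 0.084 [128.8  22.6 -28. ] [0.4321 0.1294 0.084 ]
592 200 0.084 [128.7  22.6  25.6] [0.4251 0.1825 0.084 ]
```

Request:
step_arm([
  [1, 0.02, -0.0065, -0.001, 0, -0.003, 0],
  [1, 0.04, -0.0065, -0.001, 0, -0.003, 0],
  [1, 0.06, -0.0065, -0.001, 0, -0.003, 0],
  [1, 0.08, -0.0065, -0.001, 0, -0.003, 0],
  [1, 0.1, -0.0065, -0.001, 0, -0.003, 0],
  [1, 0.115, -0.0065, -0.001, 0, -0.003, 0],
  [1, 0.125, -0.0065, -0.001, 0, -0.003, 0],
  [1, 0.125, -0.0065, -0.001, 0, -0.003, 0],
  [1, 0.125, -0.0065, -0.001, 0, -0.003, 0],
  [1, 0.125, -0.0065, -0.001, 0, -0.003, 0],
])

```text
clock: 15.55
position: [0.4568, 0.1616, 0.1138]
ee_rot: [-1.307, 1.14, 1.305]
force: [-0.0, 0.0, -3.5]
width: 0.33
```

Run:
```python
from h import *
s=status.observe(); print({k:np.round(s[k],4) for k in('joints','position','force','ft_torque','width')})
d=cams.get_image('wrist'); np.savez('pics/w9.npz',pos=s['position'],rot=s['ee_rot'],**d); plan([.453,.160,.0904],down(97.6))
save('w9.png',cv2.resize(d['pixels'][160:320,200:440],(780,520),interpolation=0))
```

```text
{'joints': array([-1.0254,  0.4178,  0.7661,  2.0889, -0.4108,  0.7835,  1.6984]), 'position': array([0.4568, 0.1616, 0.1138]), 'force': array([-0.0184,  0.0308, -3.5249]), 'ft_torque': array([ 0.079 , -0.013 ,  0.0083]), 'width': np.float64(0.3297)}
shift(0.8m) [ 0.0293  0.0051 -0.0016] turn(60deg) [0.0008 0.0012 0.0028] rows>= 0.6
```

View pics/w9.png

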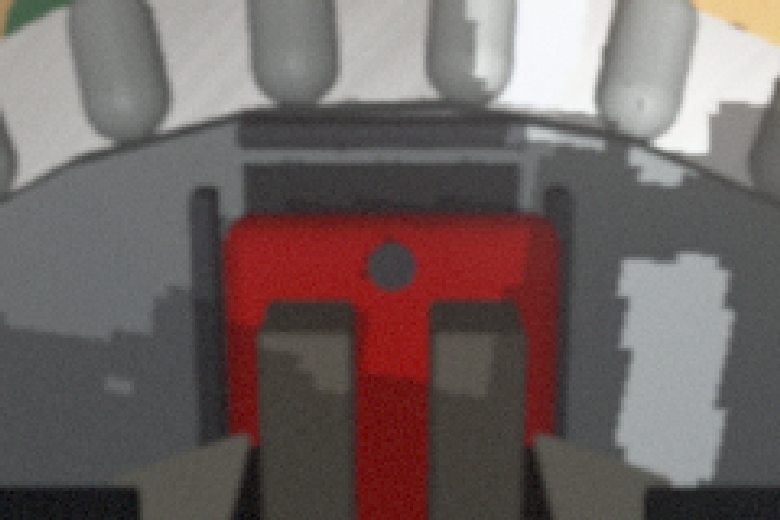

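Run:
```python
from h import *
d=dict(np.load('pics/w9.npz')); s=dict(position=d['pos'],ee_rot=d['rot']); c=cam(d,s)
def t(u,v,z):
    P=ray(c,[200+u/3.25,160+v/3.25],z)[0]; return (R.from_rotvec(s['ee_rot']).inv().apply(P-s['position'])*1000).round(1)
zt=s['position'][2]-.0044
for u,v,z in [(222,200,.076),(544,200,.076),(190,200,.084),(574,200,.084),(385,148,.084),(385,162,.076),(385,214,zt),(228,270,zt),(560,270,zt)]: print(u,v,round(z,3),t(u,v,z))
```

```text
222 200 0.076 [ 37.7  31.5 -25.1]
544 200 0.076 [37.7 31.4 21.6]
190 200 0.084 [ 29.6  33.3 -28.5]
574 200 0.084 [29.7 33.2 24.9]
385 148 0.084 [29.7 40.6 -1.4]
385 162 0.076 [37.7 37.1 -1.4]
385 214 0.109 [ 4.3 37.2 -1.3]
228 270 0.109 [  4.3  30.3 -20.5]
560 270 0.109 [ 4.3 30.2 20. ]
```

Request:
step_arm([
  [1, 0, 0.0011, -0.0019, 0, 0, 0],
  [1, 0.004, 0.0011, -0.0019, 0, 0.001, 0.002],
  [1, 0.008, 0.0011, -0.0019, 0, 0.001, 0.002],
  [1, 0.012, 0.0011, -0.0019, 0, 0.001, 0.002],
  [1, 0.016, 0.0011, -0.0019, 0, 0.001, 0.002],
  [1, 0.02, 0.0011, -0.0019, 0, 0.001, 0.002],
  [1, 0.024, 0.0011, -0.0019, 0, 0.001, 0.002],
  [1, 0.027, 0.0011, -0.0019, 0, 0.001, 0.002],
  [1, 0.0285, 0.0011, -0.0019, 0, 0.001, 0.002],
  [1, 0.0285, 0.0011, -0.0019, 0, 0.001, 0.002],
  [1, 0.0285, 0.0011, -0.0019, 0, 0.001, 0.002],
])

```text
clock: 16.52
position: [0.4555, 0.1601, 0.0904]
ee_rot: [-1.307, 1.144, 1.307]
force: [-2.6, -0.3, 1.2]
width: 0.33
```

Run:
```python
from h import *
s=status.observe(); print({k:np.round(s[k],4) for k in('position','force','ft_torque','width')})
d=cams.get_image('wrist'); plan([.453,.160,.0904],down(97.6))
save('w10.png',cv2.resize(d['pixels'][160:320,200:440],(780,520),interpolation=0))
```

```text
{'position': array([0.4555, 0.1601, 0.0904]), 'force': array([-2.6227, -0.3253,  1.2453]), 'ft_torque': array([-0.0157,  0.3756, -0.0369]), 'width': np.float64(0.3304)}
shift(0.8m) [-0.0001  0.0031  0.0003] turn(60deg) [ 0.001  -0.0002 -0.0006] rows>= 0.1
```

View pics/w10.png

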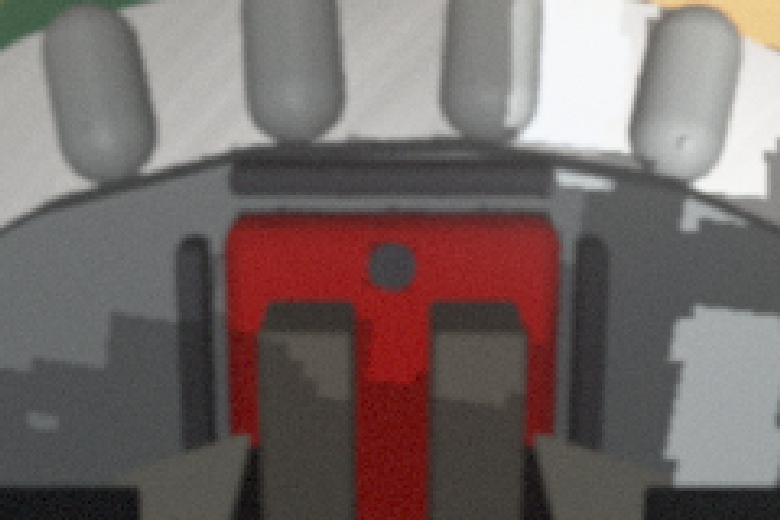

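Request:
step_arm([
  [0.2, 0, 0, 0, 0, 0, 0],
  [0, 0, 0, 0, 0, 0, 0],
  [-0.2, 0, 0, 0, 0, 0, 0],
  [-0.2, 0, 0, 0, 0, 0, 0],
  [-0.2, -0.01, 0, 0, 0, 0, 0],
  [-0.2, -0.03, 0, 0, 0, 0, 0],
  [-0.2, -0.06, 0, 0, 0, 0, 0],
  [-0.2, -0.1, 0, 0, 0, 0, 0],
  [-0.2, -0.14, 0, 0, 0, 0, 0],
  [-0.2, -0.17, 0, 0, 0, 0, 0],
  [-0.2, -0.17, 0, 0, 0, 0, 0],
])

```text
clock: 17.48
position: [0.4582, 0.1605, 0.231]
ee_rot: [-1.307, 1.137, 1.304]
force: [0.9, 0.3, -0.4]
width: 0.602
```

Run:
```python
from h import *
s=status.observe(); print({k:np.round(s[k],4) for k in('joints','position','force','width')})
d=cams.get_image('wrist'); save('w11.png',d['pixels']); plan([.5705,-.325,.16],down(-90.1))
c=cam(d,s); m=cv2.morphologyEx(redmask(d['pixels']),cv2.MORPH_CLOSE,np.ones((19,19)))
pc=cloud(c,d['range_z'])
```

```text
{'joints': array([-1.165 ,  0.2465,  0.8924,  1.9505, -0.2243,  1.039 ,  1.5301]), 'position': array([0.4582, 0.1605, 0.231 ]), 'force': array([ 0.9005,  0.3235, -0.3989]), 'width': np.float64(0.6023)}
shift(0.8m) [ 0.0849 -0.0591 -0.6207] turn(60deg) [-2.8704 -0.0054  0.0036] rows>= 24.1
```

View pics/w11.png

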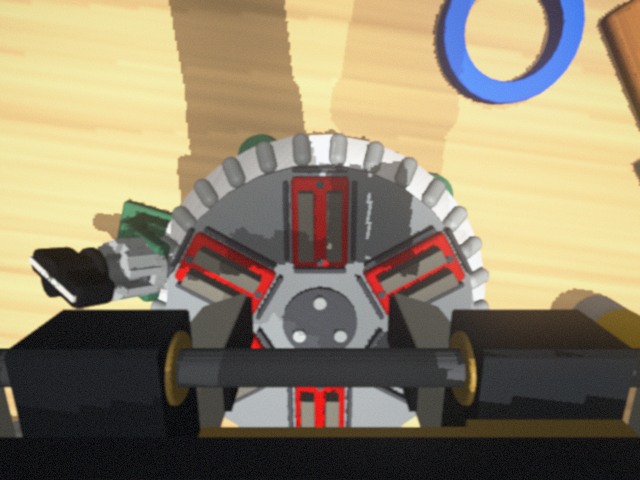

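Request:
step_arm([
  [-0.2, 0, 0, -0.02, 0.08, 0, 0],
  [-0.2, 0, 0, -0.05, 0.17, 0, 0],
  [-0.2, 0, 0, -0.08, 0.26, 0, 0],
  [-0.2, 0, 0, -0.12, 0.36, 0, 0],
  [-0.2, 0, -0.01, -0.16, 0.46, 0, 0],
  [-0.2, 0, -0.01, -0.2, 0.56, 0, 0],
  [-0.2, 0, -0.02, -0.24, 0.66, 0, 0],
  [-0.2, 0, -0.02, -0.28, 0.76, 0, 0],
  [-0.2, 0, -0.03, -0.32, 0.86, 0, 0],
  [-0.2, 0, -0.03, -0.36, 0.95, 0, 0],
  [-0.2, 0, -0.03, -0.4, 1, 0, 0],
  [-0.2, 0, -0.03, -0.42, 1, 0, 0],
])

```text
clock: 18.53
position: [0.5234, -0.1737, 0.2257]
ee_rot: [-0.511, 1.513, 0.508]
force: [0.2, 0.5, 0.7]
width: 0.598
```

Run:
```python
from h import *
s=status.observe(); print({k:np.round(s[k],4) for k in('joints','position','force','width')})
plan([.5705,-.325,.18],down(-30)); plan([.5705,-.325,.18],down(-90.1))
```

```text
{'joints': array([-0.532 ,  0.4816,  1.1023,  1.8109, -0.4679,  1.1435,  1.3765]), 'position': array([ 0.5234, -0.1737,  0.2257]), 'force': array([0.1828, 0.5293, 0.7231]), 'width': np.float64(0.5977)}
shift(0.8m) [ 0.0575 -0.1861 -0.0674] turn(60deg) [ 1.1208 -0.0018  0.0025] rows>= 9.4
shift(0.8m) [ 0.0575 -0.1861 -0.0674] turn(60deg) [ 2.1224e+00 -3.0000e-04  3.6000e-03] rows>= 17.8
```

Request:
step_arm([
  [-0.2, 0, -0.02, -0.006, 0.09, 0, 0],
  [-0.2, 0.005, -0.04, -0.012, 0.18, 0, 0],
  [-0.2, 0.01, -0.06, -0.02, 0.28, 0, 0],
  [-0.2, 0.015, -0.08, -0.03, 0.38, 0, 0],
  [-0.2, 0.02, -0.1, -0.035, 0.48, 0, 0],
  [-0.2, 0.025, -0.12, -0.04, 0.58, 0, 0],
  [-0.2, 0.03, -0.14, -0.05, 0.68, 0, 0],
  [-0.2, 0.04, -0.155, -0.055, 0.78, 0, 0],
  [-0.2, 0.045, -0.17, -0.06, 0.88, 0, 0],
  [-0.2, 0.05, -0.186, -0.067, 0.96, 0, 0],
  [-0.2, 0.057, -0.186, -0.067, 1, 0, 0],
  [-0.2, 0.057, -0.186, -0.067, 1, 0, 0],
])

```text
clock: 19.53
position: [0.5716, -0.3206, 0.1785]
ee_rot: [0.308, 1.552, -0.309]
force: [-0.6, -0.0, -0.3]
width: 0.598
```

Request:
step_arm([
  [-0.2, 0, 0, 0, 0.1, 0, 0],
  [-0.2, 0, 0, 0, 0.2, 0, 0],
  [-0.2, 0, 0, 0, 0.3, 0, 0],
  [-0.2, 0, 0, 0, 0.4, 0, 0],
  [-0.2, 0, 0, 0, 0.5, 0, 0],
  [-0.2, 0, 0, 0, 0.6, 0, 0],
  [-0.2, 0, 0, 0, 0.7, 0, 0],
  [-0.2, 0, 0, 0, 0.8, 0, 0],
  [-0.2, 0, 0, 0, 0.9, 0, 0],
  [-0.2, 0, 0, 0, 1, 0, 0],
  [-0.2, 0, 0, 0, 1, 0, 0],
])

```text
clock: 20.45
position: [0.5725, -0.3195, 0.1804]
ee_rot: [1.112, 1.269, -1.113]
force: [-0.6, 0.5, -0.4]
width: 0.6
```

Run:
```python
from h import *
s=status.observe(); print({k:np.round(s[k],4) for k in('joints','position','force','width')})
plan([.5705,-.325,.14],down(-90.1))
```

```text
{'joints': array([-0.2505,  0.8542,  1.2897,  1.607 , -0.8396,  1.3365, -0.2797]), 'position': array([ 0.5725, -0.3195,  0.1804]), 'force': array([-0.5982,  0.5494, -0.3563]), 'width': np.float64(0.6)}
shift(0.8m) [ 0.0505 -0.0034  0.0065] turn(60deg) [ 0.1265 -0.0004  0.0009] rows>= 1.1
```

Request:
step_arm([
  [-0.2, 0.015, -0.002, 0.003, 0.06, 0, 0],
  [-0.2, 0.03, -0.0034, 0.0065, 0.1265, 0, 0],
  [-0.2, 0.045, -0.0034, 0.0065, 0.1265, 0, 0.001],
  [-0.2, 0.05, -0.0034, 0.0065, 0.1265, 0, 0.001],
  [-0.2, 0.05, -0.0034, 0.0065, 0.1265, 0, 0.001],
])

```text
clock: 20.87
position: [0.5703, -0.3248, 0.1394]
ee_rot: [1.205, 1.213, -1.205]
force: [0.3, 0.1, 0.5]
width: 0.598
```

Run:
```python
from h import *
s=status.observe(); print({k:np.round(s[k],4) for k in('joints','position','force','width')})
d=cams.get_image('wrist'); save('w12.png',d['pixels']); c=cam(d,s)
m=cv2.morphologyEx(redmask(d['pixels']),cv2.MORPH_CLOSE,np.ones((25,25)))
for k in cv2.findContours(m,0,2)[0]:
    if cv2.contourArea(k)<800: continue
    r=cv2.minAreaRect(ray(c,k.reshape(-1,2),.008)[:,:2].astype(np.float32)); print(np.round(cv2.minAreaRect(k)[0]),np.round(r[0],4),np.round(r[1],3),r[2])
plan([.5705,-.325,.0135],down(-90.1))
```

```text
{'joints': array([-0.2347,  0.9061,  1.2739,  1.6487, -0.8995,  1.2909, -0.353 ]), 'position': array([ 0.5703, -0.3248,  0.1394]), 'force': array([0.3493, 0.1354, 0.4576]), 'width': np.float64(0.5985)}
[321. 232.] [ 0.5729 -0.3259] [0.041 0.067] 89.20890045166016
shift(0.8m) [ 0.1586 -0.     -0.0003] turn(60deg) [ 0.0063 -0.0002  0.0002] rows>= 3.0
```

View pics/w12.png

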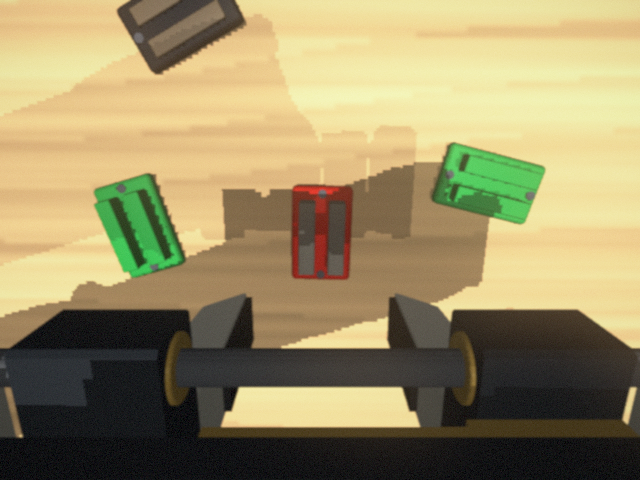

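Request:
step_arm([
  [-0.2, 0.02, 0.0025, 0.0005, 0.006, 0, 0],
  [-0.2, 0.05, 0.0025, 0.0005, 0.006, 0, 0],
  [-0.2, 0.08, 0.0025, 0.0005, 0.006, 0, 0],
  [-0.2, 0.11, 0.0025, 0.0005, 0.006, 0, 0],
  [-0.2, 0.135, 0.0025, 0.0005, 0.006, 0, 0],
  [-0.2, 0.15, 0.0025, 0.0005, 0.006, 0, 0],
  [-0.2, 0.1585, 0.0025, 0.0005, 0.006, 0, 0],
  [-0.2, 0.1585, 0.0025, 0.0005, 0.006, 0, 0],
  [-0.2, 0.1585, 0.0025, 0.0005, 0.006, 0, 0],
])

```text
clock: 21.67
position: [0.5731, -0.3266, 0.0148]
ee_rot: [1.212, 1.205, -1.212]
force: [0.8, 0.7, -0.5]
width: 0.598
```

Request:
step_arm([
  [1, 0, 0, 0, 0, 0, 0],
  [1, 0, 0, 0, 0, 0, 0],
  [1, 0, 0, 0, 0, 0, 0],
  [1, 0, 0, 0, 0, 0, 0],
  [1, 0, 0, 0, 0, 0, 0],
  [1, 0, 0, 0, 0, 0, 0],
  [1, 0, 0, 0, 0, 0, 0],
], newtons=30)

```text
clock: 22.25
position: [0.5731, -0.3262, 0.0146]
ee_rot: [1.213, 1.206, -1.212]
force: [-0.0, 1.7, 5.2]
width: 0.334
```

Request:
step_arm([
  [1, -0.01, 0, 0, 0, 0, 0],
  [1, -0.03, 0, 0, 0, 0, 0],
  [1, -0.06, 0, 0, 0, 0, 0],
  [1, -0.1, 0, 0, 0, 0, 0],
  [1, -0.14, 0, 0, 0, 0, 0],
  [1, -0.18, 0, 0, 0, 0, 0],
  [1, -0.22, 0, 0, 0, 0, 0],
  [1, -0.255, 0, 0, 0, 0, 0],
  [1, -0.255, 0, 0, 0, 0, 0],
])

```text
clock: 23.0
position: [0.5731, -0.3291, 0.2255]
ee_rot: [1.213, 1.196, -1.211]
force: [0.2, -1.1, -2.0]
width: 0.334
```

Run:
```python
from h import *
s=status.observe(); print({k:np.round(s[k],3) for k in('joints','position','force','width')})
plan([.5675,.2489,.215],down(-22.4))
d=cams.get_image('wrist'); save('w13.png',d['pixels']); heldoffset(d,.0046)
```

```text
{'joints': array([-0.235,  0.789,  1.277,  1.546, -0.768,  1.373, -0.468]), 'position': array([ 0.573, -0.329,  0.226]), 'force': array([ 0.219, -1.052, -1.968]), 'width': np.float64(0.334)}
shift(0.8m) [ 0.009  -0.0118 -0.7225] turn(60deg) [-1.1329  0.009  -0.0031] rows>= 13.9
[ 270  234  101   76 4182]
front edge y 0.0349 slope deg -0.58
sides z -0.0194 0.0206 centre 0.0006
```

View pics/w13.png

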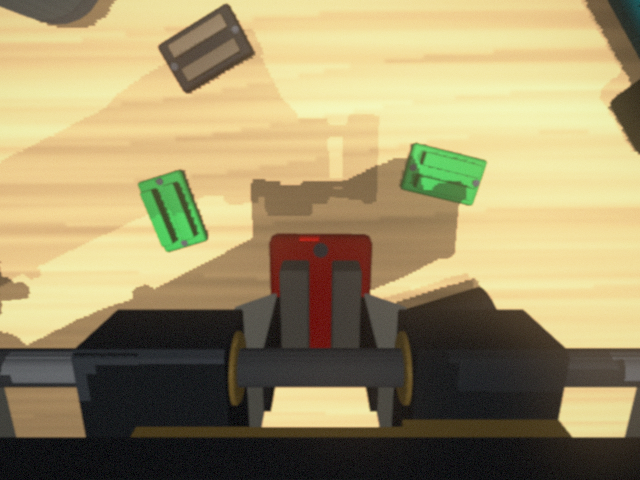

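Request:
step_arm([
  [1, 0, 0, -0.015, -0.03, 0, 0],
  [1, 0, 0, -0.04, -0.08, 0, 0],
  [1, 0, 0, -0.075, -0.14, 0, 0],
  [1, 0, 0, -0.11, -0.2, 0, 0],
  [1, 0, 0, -0.145, -0.26, 0, 0],
  [1, 0, 0, -0.18, -0.32, 0, 0],
  [1, 0, -0.004, -0.215, -0.38, 0.003, 0],
  [1, 0, -0.004, -0.25, -0.44, 0.003, 0],
  [1, 0, -0.004, -0.285, -0.5, 0.003, 0],
  [1, 0, -0.006, -0.32, -0.56, 0.003, 0],
  [1, 0, -0.006, -0.355, -0.62, 0.003, 0],
  [1, 0, -0.006, -0.39, -0.67, 0.003, 0],
])

```text
clock: 24.05
position: [0.5678, -0.0117, 0.2166]
ee_rot: [0.68, 1.466, -0.678]
force: [0.9, -0.6, -3.6]
width: 0.335
```

Run:
```python
from h import *
s=status.observe(); print({k:np.round(s[k],3) for k in('joints','position','force','width')})
plan([.5675,.2489,.215],down(-22.4))
```

```text
{'joints': array([-0.859,  0.617,  1.257,  1.785, -0.628,  1.219, -0.289]), 'position': array([ 0.568, -0.012,  0.217]), 'force': array([ 0.946, -0.622, -3.593]), 'width': np.float64(0.335)}
shift(0.8m) [ 0.0029  0.2099 -0.249 ] turn(60deg) [-4.567e-01 -4.000e-03 -4.000e-04] rows>= 6.2
```

Request:
step_arm([
  [1, 0, 0.02, -0.025, -0.05, 0, 0],
  [1, 0, 0.045, -0.055, -0.1, 0, 0],
  [1, 0, 0.07, -0.085, -0.15, 0, 0],
  [1, 0, 0.1, -0.115, -0.21, 0, 0],
  [1, 0, 0.13, -0.15, -0.27, 0, 0],
  [1, 0, 0.155, -0.18, -0.33, 0, 0],
  [1, 0, 0.18, -0.21, -0.38, 0, 0],
  [1, 0, 0.195, -0.23, -0.42, 0, 0],
  [1, 0, 0.2, -0.235, -0.44, -0.004, 0],
  [1, 0, 0.2, -0.235, -0.44, -0.004, 0],
  [1, 0, 0.2, -0.235, -0.44, -0.004, 0],
  [1, 0, 0.2, -0.235, -0.44, -0.004, 0],
])

```text
clock: 25.05
position: [0.5714, 0.2305, 0.2186]
ee_rot: [0.327, 1.543, -0.327]
force: [-0.4, 0.2, -1.9]
width: 0.334
```

Run:
```python
from h import *
s=status.observe(); print({k:np.round(s[k],3) for k in('joints','position','force','width')})
plan([.5675,.2489,.215],down(-22.4))
d=cams.get_image('wrist'); np.savez('pics/w14.npz',pos=s['position'],rot=s['ee_rot'],**d); heldoffset(d,.0046)
save('w14.png',cv2.resize(d['pixels'][120:320,170:470],(780,520),interpolation=0))
```

```text
{'joints': array([-1.162,  0.647,  1.148,  1.665, -0.618,  1.241, -0.296]), 'position': array([0.571, 0.231, 0.219]), 'force': array([-0.418,  0.166, -1.937]), 'width': np.float64(0.334)}
shift(0.8m) [ 0.0044  0.019  -0.0138] turn(60deg) [-0.0247  0.0027 -0.0003] rows>= 0.5
[ 269  224  189   86 6014]
front edge y 0.0343 slope deg -0.57
sides z -0.0193 0.0494 centre 0.015
```

View pics/w14.png

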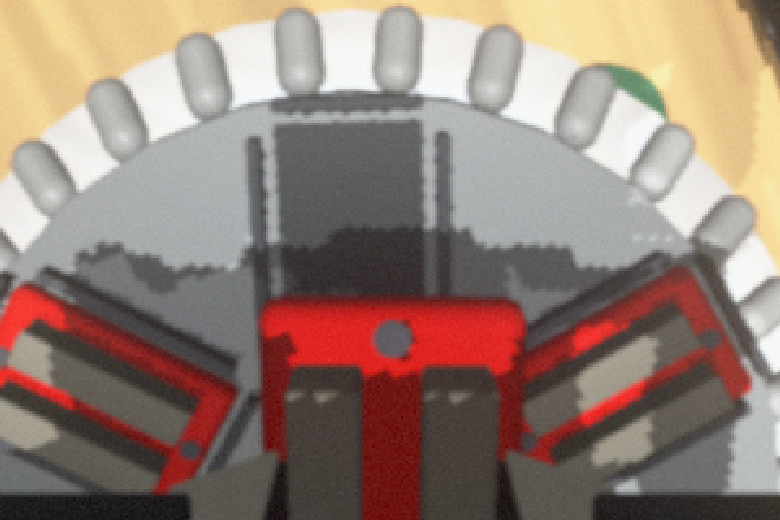

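Request:
step_arm([
  [1, 0, 0.01, -0.007, -0.025, 0.003, 0],
  [1, 0, 0.018, -0.0138, -0.025, 0.003, 0],
  [1, 0.02, 0.018, -0.0138, -0.025, 0.003, 0],
  [1, 0.04, 0.018, -0.0138, -0.025, 0.003, 0],
  [1, 0.06, 0.018, -0.0138, -0.025, 0.003, 0],
  [1, 0.08, 0.018, -0.0138, -0.025, 0.003, 0],
  [1, 0.1, 0.018, -0.0138, -0.025, 0.003, 0],
  [1, 0.115, 0.018, -0.0138, -0.025, 0.003, 0],
  [1, 0.122, 0.018, -0.0138, -0.025, 0.003, 0],
  [1, 0.122, 0.018, -0.0138, -0.025, 0.003, 0],
  [1, 0.122, 0.018, -0.0138, -0.025, 0.003, 0],
  [1, 0.122, 0.018, -0.0138, -0.025, 0.003, 0],
])

```text
clock: 26.1
position: [0.5681, 0.2505, 0.1219]
ee_rot: [0.305, 1.548, -0.302]
force: [-0.1, -0.4, -2.2]
width: 0.334
```

Run:
```python
from h import *
s=status.observe(); print({k:np.round(s[k],4) for k in('joints','position','force','width')})
plan([.5675,.2489,.0906],down(-22.4))
d=cams.get_image('wrist'); np.savez('pics/w15.npz',pos=s['position'],rot=s['ee_rot'],**d); heldoffset(d,.0046)
save('w15.png',cv2.resize(d['pixels'][160:320,200:440],(780,520),interpolation=0))
```

```text
{'joints': array([-1.1339,  0.7409,  1.0466,  1.759 , -0.7256,  1.0806, -0.2205]), 'position': array([0.5681, 0.2505, 0.1219]), 'force': array([-0.1047, -0.4423, -2.2315]), 'width': np.float64(0.3341)}
shift(0.8m) [ 0.0391 -0.0022  0.0001] turn(60deg) [ 0.0036  0.0006 -0.002 ] rows>= 0.8
[ 269  234  103   76 4244]
front edge y 0.0339 slope deg -0.02
sides z -0.0196 0.0211 centre 0.0008
```

View pics/w15.png

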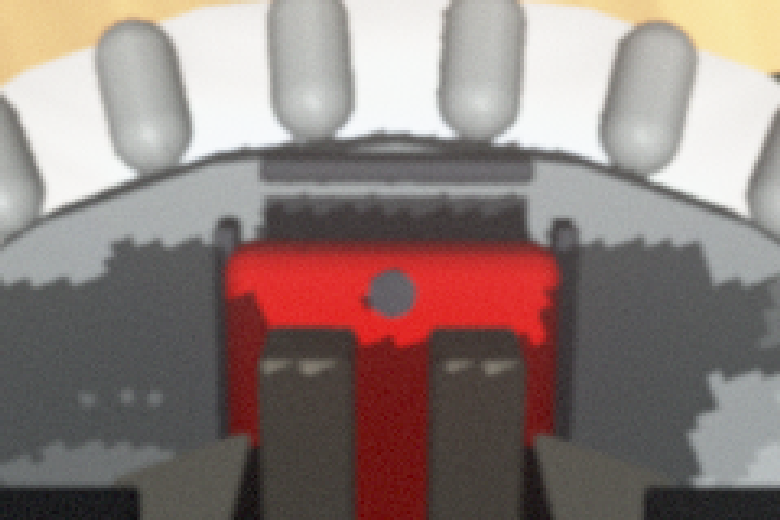

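Run:
```python
from h import *
d=dict(np.load('pics/w15.npz')); s=dict(position=d['pos'],ee_rot=d['rot']); c=cam(d,s)
def t(u,v,z):
    P=ray(c,[200+u/3.25,160+v/3.25],z)[0]; return (R.from_rotvec(s['ee_rot']).inv().apply(P-s['position'])*1000).round(1)
zt=s['position'][2]-.0046
for u,v,z in [(240,225,.076),(552,225,.076),(216,225,.084),(578,225,.084),(395,180,.084),(262,180,.084),(532,180,.084),(395,243,zt),(228,290,zt),(560,290,zt)]: print(u,v,round(z,3),t(u,v,z))
```

```text
240 225 0.076 [ 45.9  25.9 -22. ]
552 225 0.076 [45.9 25.9 25.3]
216 225 0.084 [ 37.9  27.9 -24.6]
578 225 0.084 [38.  27.9 28.2]
395 180 0.084 [38.  34.6  1.5]
262 180 0.084 [ 37.9  34.6 -17.7]
532 180 0.084 [38.  34.6 21.3]
395 243 0.117 [ 4.7 33.8  1.4]
228 290 0.117 [  4.6  27.8 -19.1]
560 290 0.117 [ 4.7 27.8 21.7]
```

Request:
step_arm([
  [1, 0, -0.0024, 0.0006, 0.003, 0, 0],
  [1, 0.006, -0.0024, 0.0006, 0.003, 0, -0.002],
  [1, 0.012, -0.0024, 0.0006, 0.003, 0, -0.002],
  [1, 0.018, -0.0024, 0.0006, 0.003, 0, -0.002],
  [1, 0.022, -0.0024, 0.0006, 0.003, 0, -0.002],
  [1, 0.026, -0.0024, 0.0006, 0.003, 0, -0.002],
  [1, 0.03, -0.0024, 0.0006, 0.003, 0, -0.002],
  [1, 0.034, -0.0024, 0.0006, 0.003, 0, -0.002],
  [1, 0.037, -0.0024, 0.0006, 0.003, 0, -0.002],
  [1, 0.0385, -0.0024, 0.0006, 0.003, 0, -0.002],
  [1, 0.0385, -0.0024, 0.0006, 0.003, 0, -0.002],
  [1, 0.0385, -0.0024, 0.0006, 0.003, 0, -0.002],
])

```text
clock: 27.15
position: [0.5673, 0.2484, 0.0905]
ee_rot: [0.306, 1.549, -0.307]
force: [-0.7, 0.7, 2.8]
width: 0.334
```

Run:
```python
from h import *
s=status.observe(); print({k:np.round(s[k],4) for k in('position','force','ft_torque','width')})
d=cams.get_image('wrist'); plan([.5675,.2489,.0906],down(-22.4))
save('w16.png',cv2.resize(d['pixels'][160:320,200:440],(780,520),interpolation=0))
```

```text
{'position': array([0.5673, 0.2484, 0.0905]), 'force': array([-0.6956,  0.6669,  2.8459]), 'ft_torque': array([-0.2143,  0.4762, -0.0197]), 'width': np.float64(0.3338)}
shift(0.8m) [-0.0001  0.0007 -0.    ] turn(60deg) [ 0.0005 -0.0002  0.0005] rows>= 0.0
```

View pics/w16.png

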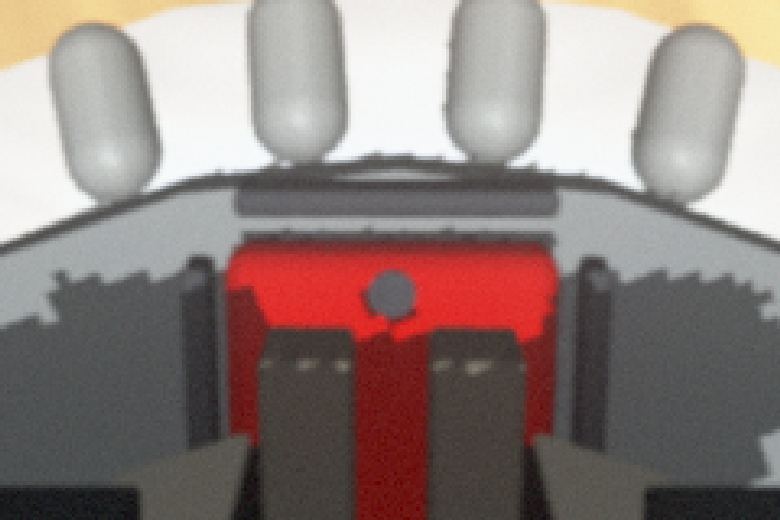

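Request:
step_arm([
  [0.2, 0, 0, 0, 0, 0, 0],
  [0, 0, 0, 0, 0, 0, 0],
  [-0.2, 0, 0, 0, 0, 0, 0],
  [-0.2, 0, 0, 0, 0, 0, 0],
  [-0.2, -0.01, 0, 0, 0, 0, 0],
  [-0.2, -0.03, 0, 0, 0, 0, 0],
  [-0.2, -0.06, 0, 0, 0, 0, 0],
  [-0.2, -0.1, 0, 0, 0, 0, 0],
  [-0.2, -0.14, 0, 0, 0, 0, 0],
  [-0.2, -0.18, 0, 0, 0, 0, 0],
  [-0.2, -0.2, 0, 0, 0, 0, 0],
])

```text
clock: 28.12
position: [0.5686, 0.248, 0.2547]
ee_rot: [0.308, 1.546, -0.306]
force: [0.9, -0.2, -0.2]
width: 0.598
```

Run:
```python
from h import *
s=status.observe(); print({k:np.round(s[k],4) for k in('joints','position','force','width')})
d=cams.get_image('wrist'); np.savez('pics/w17.npz',pos=s['position'],rot=s['ee_rot'],**d); save('w17.png',d['pixels'])
d=cams.get_image('scene'); save('s17.png',cv2.resize(d['pixels'][130:270,250:430],(780,600),interpolation=2))
```

```text
{'joints': array([-1.1935,  0.6207,  1.1676,  1.6052, -0.5873,  1.3085, -0.3281]), 'position': array([0.5686, 0.248 , 0.2547]), 'force': array([ 0.9412, -0.2068, -0.1982]), 'width': np.float64(0.598)}
```

View pics/w17.png

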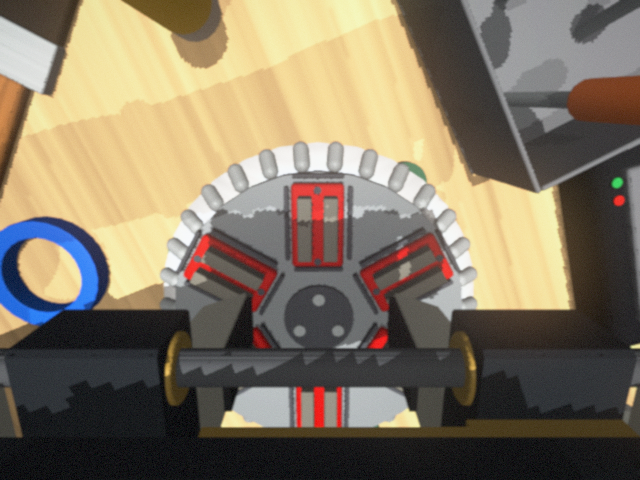

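View pics/s17.png

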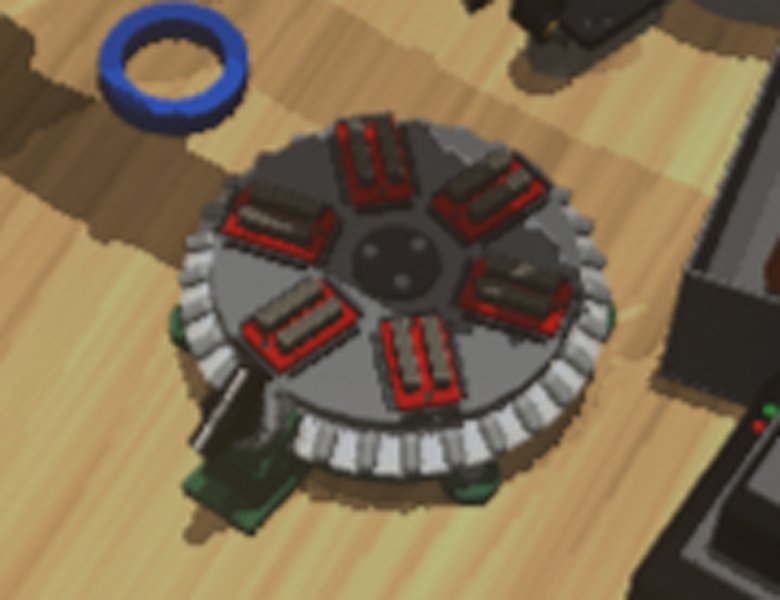

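Run:
```python
from h import *
d=dict(np.load('pics/w17.npz')); s=dict(position=d['pos'],ee_rot=d['rot']); pc=cloud(cam(d,s),d['range_z'])
def f(pc,P,az):
    az=np.radians(az); x=np.array([np.cos(az),np.sin(az)]); y=np.array([-x[1],x[0]]); q=pc[...,:2]-P
    a=q@x; b=q@y; m=(np.abs(a)<26)&(abs(a)<.022)&(abs(abs(b)-.010)<.003)&(pc[...,2]>.085)&(pc[...,2]<.13)
    A=np.c_[a[m],b[m],np.ones(m.sum())]; k=np.linalg.lstsq(A,pc[m][:,2],rcond=None)[0]; return m.sum(),np.round(k,3)
C=np.array([.5355,.1712])
sc=cams.get_image('scene'); p2=cloud(cam(sc),sc['range_z'])
for az in range(6): 
    t=7.6+60*az; P=C+.084*np.array([np.cos(np.radians(t)),np.sin(np.radians(t))])
    print(t,'wrist',f(pc,P,t) if t in(67.6,127.6) else '','scene',f(p2,P,t))
```

```text
7.6 wrist  scene (np.int64(78), array([0.044, 0.079, 0.098]))
67.6 wrist (np.int64(871), array([0.   , 0.002, 0.099])) scene (np.int64(72), array([-0.015,  0.015,  0.097]))
127.6 wrist (np.int64(711), array([0.001, 0.001, 0.1  ])) scene (np.int64(53), array([ 0.022, -0.076,  0.1  ]))
187.6 wrist  scene (np.int64(55), array([-0.045,  0.04 ,  0.099]))
247.6 wrist  scene (np.int64(76), array([ 0.038, -0.001,  0.097]))
307.6 wrist  scene (np.int64(63), array([-0.113, -0.066,  0.099]))
```

Both shoes' bar tops sit at about 0.099 m, level with the fitted shoes. The gripper is clear of everything, so I'm handing in.

```bash
python3 -c "
from cell import arm
print(arm.sign_off())"
```

```text
the job is handed in; nothing more can be done
None
```

The turntable is locked and both loose red shoes are in the plate's two empty pockets. I handed the job in at about 28 s of the 72 s allowed.

- **Knob:** I pulled it clear, turned it 75° clockwise and let it go. The last depth check put the wing within about 0.5 mm of home and pointing at the turntable's axis.
- **Shoes:** I lowered each one in until it rested on the pocket floor, with about 5 N of contact, before opening the gripper. The bar tops of both measured about 0.099 m, level with the fitted shoes. The wrist depth showed no tilt on the second shoe. The first shoe's flatness was checked only by eye and with the coarser scene camera.
- **Other objects:** I moved nothing else on purpose. I did not measure the other objects again before handing in.

**Missteps and disagreements:**
- **First knob grip:** my first attempt closed on the knob's hub flange at 36 mm, with about 5 N. I reopened, backed off 12 mm and gripped the wing properly at 18 mm.
- **Camera disagreement:** the scene camera put the fitted shoes up to about 4 mm away from where the top camera did, and its fit of the plate failed because several shoes merged in the image. I used the wrist camera for the final alignment of both shoes.

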